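Pull apart nested mixing pots and stand them mouth down by size

ROBOT

A 6-joint arm with a two-finger parallel gripper is mounted at the origin on the work surface. World frame = base frame: x ahead of the robot, y to its left, z up, the work surface at z = 0. Lengths are in m, angles in degrees, forces in N, time in s.
With the tool pointing down it reaches from about 0.3 to 0.75 m from the base axis. Payload 8.5 kg.
Tool frame: the origin (TCP) lies on the centre line of the jaws, within the pads' length; the fingertips stand 19 mm ahead of it and the grasp point (between the pads) is the TCP; z points along the fingers, x is the direction in which the jaws open and shut, and the axes are right-handed (so a half turn about z gives the same grasp; the last joint's range is limited). The gripper opens to 85 mm and grips with 20 to 120 N. Pads are 22 mm wide; open, the fingers measure 114 mm over their backs; the gripper's body (76 mm by 85 mm) begins 54 mm behind the grasp point. The pads swing forward as they close: fully open they stand 13 mm farther back than shut.
Start: joints at [-87.852, 21.807, 74.336, -0, 83.858, -12.336], TCP at [0.138, -0.533, 0.25] pointing down, gripper open.
Joint ranges: [-178.18, 178.18], [-50.72, 133.34], [12.68, 142.11], [-81.47, 261.47], [9.98, 163.14], [-165.26, 165.26]. Speed limits (degrees/s): [136.94, 136.94, 180, 180, 180, 180].

INTERFACE

Orientations are given as a 3x3 rotation matrix whose columns are the frame's x, y, z axes.
In Python, from rig import env, cams, order gives the robot as it stands.
- The arm moves only by the tool step_arm, never from a script. Its argument "steps" is a list of rows, each an object with "xyz": the shift along the tool's x, y, z normalised to -1 to 1, where 1 is 0.04 m, a list of three; "turn": the turn, a rotation vector about the tool's x, y, z normalised to -1 to 1, where 1 is 0.08 rad, a list of three; "gripper": the gripper command: -1 is shut, 1 is fully open, values between are in proportion. A call has 1 to 20 rows; each row shifts and turns the commanded pose from where the row before left it, along the tool's axes as they then stand; what a row does not reach is not made up. A row lasts 1/12 s, in which the tool goes at most 41.7 mm and 7.16 degrees, less where a joint would pass 70% of its speed; a pose out of reach is approached as far as the arm can. A call with a number of a shift or a turn outside -1 to 1 is refused whole. A call with a gripper value outside its range is refused whole. The fingers move at their own pace and stop on an object; "squeeze" is the grip in N (left out, the last holds). Time passes only in rows, so rows that do not move let the fingers close. It gives the time, the measured TCP pose, the force and the opening at its end, in the units of the state.
- env.observe(): the state, without advancing time (a new reading comes with each control period).
- cams.get_image(name): name is "scene" or "top" or "wrist"; returns (picture, depth): 400x640x3 uint8, red, green, blue; 400x640 float32, m along the optical axis (not along the pixel's ray), 0 where there is no reading.
- cams.camera_info(name): a dict with "fx", "fy", "cx", "cy" (pixels), "k1" (the pictures are not rectified: a ray, as slopes to the right and down, at radius r is drawn at 1 + k1 r^2 times it, then the intrinsics apply), "extrinsics" (4x4, takes a point from camera to world coordinates). Camera axes: x right, y down, z forward; pixel columns grow to the right and rows downward; lengths in m; the calibration is good to about 2 mm. A picture is of the moment at which its call begins: read the wrist's pose just before it. camera_info takes no time and is no camera call; for the wrist camera it gives the pose at the moment of the call.
- order.close_job(): hands the job in, once; it reports no verdict.
The state is a dict: "time_s": time; "q": joint angles; "qvel": joint speeds; "joint_efforts": joint torques, N m; "position": TCP position; "tool_rot": TCP orientation; "ft_force": force on the tool from outside, world axes, zero at the start; "wrist_torque": the same for the moment, N m; "grip_width": finger opening in m.
Only numpy, scipy, OpenCV 4.12 (cv2) and the standard library are available. Lean on these libraries where they do the work, as an engineer would, in place of code of your own. Each camera call takes 0.05 s, during which the arm holds its last target. There are 200 camera calls.

TASK

Three washed square mixing pots lie on their side on the bench, nested one in another. Pull out the small and the medium pot and stand each upside down, mouth flat on the floor of the drip rack, in front of the pot of its own size that already stands in one of the rack's three rows; the large one is wanted for the next mix, so leave it lying where it is. Leave the pots already in the rack, the spray gun, the can and the hammer where they are.

Things in the scene. Friction and masses are not known exactly. Their poses are not given: they have to be found in the camera images.
- pot_small: small pot of the nest: rigid square pot of plain white plastic, 100 mm long; body 44 x 44 mm outside, 3 mm walls and base, 38 mm clear inside; its last 32 mm at the mouth is a collar 52 x 52 mm outside. Origin: centre of the closed base's outer face; x along its axis from base to mouth; alike on all four sides. Starts inside the medium pot, collar sticking out. 65 g
- small_mouth (a point): centre of the mouth of the small pot, in its rim plane, 100 mm from its base. The nest starts with all pots on their side, mouths roughly to +y, axes level within 4 degrees
- pot_medium: medium pot of the nest: rigid square pot of plain white plastic, 115 mm long; body 54 x 54 mm outside, 3 mm walls and base, 48 mm clear inside; its last 32 mm at the mouth is a collar 62 x 62 mm outside. Origin: centre of the closed base's outer face; x along its axis from base to mouth; alike on all four sides. Starts inside the large pot, collar sticking out. 90 g
- medium_mouth (a point): centre of the mouth of the medium pot, in its rim plane, 115 mm from its base. Nested pots have 2 mm of play a side; only friction holds them; the inner's collar stands about 3 mm off the outer's mouth
- pot_large: large pot of the nest: rigid square pot of plain white plastic, 130 mm long; body 64 x 64 mm outside, 3 mm walls and base, 58 mm clear inside; its last 32 mm at the mouth is a collar 70 x 70 mm outside. Origin: centre of the closed base's outer face; x along its axis from base to mouth; alike on all four sides. Outermost of the nest, lying loose on the bench, to be left there. 120 g
- large_mouth (a point): centre of the mouth of the large pot, in its rim plane, 130 mm from its base. A pot lying alone rests on its collar and base edge, so its axis rises 2 to 3.5 degrees towards the mouth
- rack: fixed aluminium drip rack, 220 (x) by 268 mm (y). Origin under its centre at bench height; x along its rows; open near end at its -x (roughly to world -y), back wall at +x. Floor 12 mm above the bench; three rows 84 mm wide centred at y = -88, 0, +88 mm, between 4 mm dividers whose tops are 46 mm above the bench. The near half of each row is free
- ref_small: a small pot (100 mm long, 44 mm body, 52 mm collar) standing loose, mouth down, at the far end of one row of the rack: it marks the row for small pots, which changes. Origin: centre of its rim on the rack's floor; z up, x along the row to the back. Leave it be
- ref_medium: a medium pot (115 mm long, 54 mm body, 62 mm collar) standing loose, mouth down, at the far end of one row of the rack: it marks the row for medium pots, which changes. Origin: centre of its rim on the rack's floor; z up, x along the row to the back. Leave it be
- ref_large: a large pot (130 mm long, 64 mm body, 70 mm collar) standing loose, mouth down, at the far end of one row of the rack: it marks the row for large pots, which changes. Origin: centre of its rim on the rack's floor; z up, x along the row to the back. Leave it be
- spray_gun: bystander: gravity-feed spray gun with its cup lying on its side, loose, about 150 mm (x) by 270 mm (y, cup to +y, grip to -y) and 95 mm high. Origin on the bench under the gun's body
- adhesive_can: bystander: plain closed metal can, loose, 80 mm across, about 80 mm tall, upright. Origin: centre of its underside
- hammer: bystander: hammer lying on the bench, loose, 250 mm long along its x, head at its +x end, about 35 mm high. Origin on the bench under its middle

How it is judged (in metres and radians):
At the end, for the whole second after the job is handed in: Small and medium pot rest upside down (within 5 degrees), rim 7 to 17 mm above the bench (rack floor: 12), in the row of the standing pot of their size: mouth centre within 25 mm of it sideways, -100 to +30 mm from the rack middle along x; large pot moved under 40 mm, others under 25 mm (angle between each of pot_small, pot_medium's own x axis and vertical above 3.05 rad and z of small_mouth in the frame of rack between 0.007 and 0.017 m and y of small_mouth in the frame of ref_small between -0.025 and 0.025 m and x of small_mouth in the frame of rack between -0.1 and 0.03 m and linear speed of each of pot_small, pot_medium below 0.02 m/s and z of medium_mouth in the frame of rack between 0.007 and 0.017 m and y of medium_mouth in the frame of ref_medium between -0.025 and 0.025 m and x of medium_mouth in the frame of rack between -0.1 and 0.03 m); the robot touches nothing.
It fails at once if a pot already standing on the rack was pushed more than 25 mm (distance of any of ref_small, ref_medium, ref_large from where it was at the start of the episode above 0.025 m).
It fails at once if a pot already standing on the rack was tipped over (angle between any of ref_small, ref_medium, ref_large's own z axis and vertical above 0.5 rad).
It fails at once if the spray gun, can or hammer was pushed more than 25 mm (distance of any of spray_gun, adhesive_can, hammer from where it was at the start of the episode above 0.025 m).
It fails at once if the large pot of the nest was shifted more than 40 mm (distance of pot_large from where it was at the start of the episode above 0.04 m).
It fails at once if the can was tipped over (angle between adhesive_can's own z axis and vertical above 0.5 rad).
It also fails if it takes over 72 s, if anything falls off the work surface, if the arm or the gripper's body presses on something with over 40 N, if the wrist force passes 120 N, or if a joint passes its speed limit or range.

## Working session

There is one attempt and no reset: what is moved stays moved. The work goes in short steps, Python scripts to look and compute and a tool call to move; the robot and the scene stay as the last step left them, time stands still between calls to the robot, and variables do not carry over. Pictures are saved under pics/ and viewed, about 8 in all and at most 12, crops included, and the job is handed in when it is done.

Besides the shell and the picture viewer there is one more tool, called after "Emit:" as name(argument=value, ...) on one line, values as JSON. step_arm: Moves the arm, as the interface text tells. Scaled input: -1 to 1 covers 0.04 m each way for a shift and 0.08 rad each way for a turn. Its arguments: {"type":"object","properties":{"steps":{"type":"array"},"squeeze":{"type":"number"}},"required":["steps"]}

```bash
ls; mkdir -p pics; cat > h.py <<'E'
import numpy as np, cv2
from rig import env, cams, order
def grab(name):
    info=cams.camera_info(name); im,d=cams.get_image(name); return im,d,info
def cloud(d,info):
    v,u=np.mgrid[0:d.shape[0],0:d.shape[1]]
    K=np.array([[info['fx'],0,info['cx']],[0,info['fy'],info['cy']],[0,0,1]])
    a=(u-info['cx'])/info['fx']; b=(v-info['cy'])/info['fy']
    x,y=a.copy(),b.copy()
    for _ in range(8):
        s=1+info['k1']*(x*x+y*y); x=a/s; y=b/s
    P=np.stack([x*d,y*d,d],-1)
    T=np.array(info['extrinsics']); W=P@T[:3,:3].T+T[:3,3]
    W[d<=0]=np.nan
    return W
def save(n,im): cv2.imwrite('pics/'+n,im[...,::-1])
E
python3 - <<'E'
from h import *
s=env.observe(); print(s['position'],s['tool_rot'],s['grip_width'])
for n in ('top','scene'):
    im,d,i=grab(n); save(n+'0.png',im); np.savez('/tmp/%s0.npz'%n,im=im,W=cloud(d,i)); print(n,np.round(i['extrinsics'],2).tolist())
E
```

```text
pics
[ 0.13754099 -0.53223698  0.24972454] [[ 2.50112676e-01 -9.68216733e-01 -7.91257284e-05]
 [-9.68215671e-01 -2.50112521e-01  1.46350297e-03]
 [-1.43677840e-03 -2.89429875e-04 -9.99998926e-01]] 0.0856592380495209
top [[0.0, -0.99, 0.17, 0.42], [-1.0, -0.0, -0.0, -0.04], [0.0, -0.17, -0.99, 1.08], [0.0, 0.0, 0.0, 1.0]]
scene [[0.87, 0.35, -0.34, 0.98], [0.49, -0.64, 0.59, -0.66], [-0.01, -0.68, -0.73, 0.82], [0.0, 0.0, 0.0, 1.0]]
```

View pics/top0.png

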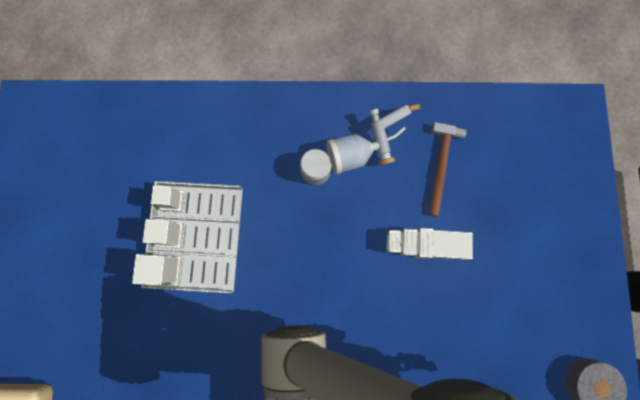

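View pics/scene0.png

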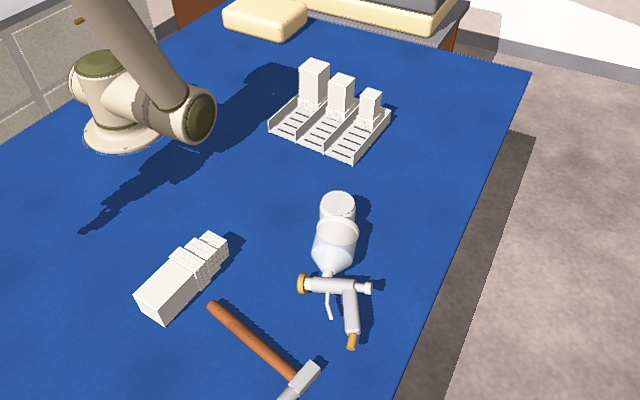

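Top view: the nest is at pixels (388–473, 228–260) with its mouths to the left (+y). The rack is at (145–242, 182–292); far ends hold small (top row), medium (middle) and large (bottom). Next I'll measure these from the depth data.

```bash
python3 - <<'E'
from h import *
W=np.load('/tmp/top0.npz')['W']
def pts(u0,u1,v0,v1,z0,z1):
    P=W[v0:v1,u0:u1].reshape(-1,3); return P[(P[:,2]>z0)&(P[:,2]<z1)]
def rect(n,P):
    r=cv2.minAreaRect((P[:,:2]*1000).astype(np.float32)); print(n,len(P),np.round(r[0],1),np.round(r[1],1),round(r[2],1),'z',np.round(np.percentile(P[:,2],[5,50,95])*1000,1))
print('bench z',np.nanmedian(W[300:340,480:540,2]))
print('row v=243 nest:'); 
for u in range(382,478,3): print(u,np.round(W[243,u]*1000).tolist(), end=' ')
print()
rect('nest',pts(380,480,222,266,.035,.09)); 
rect('body',pts(436,480,222,266,.05,.09))
for n,b in dict(s=(145,180,180,212),m=(138,180,212,248),l=(128,180,248,292)).items():
    rect('ref'+n,pts(*b,.095,.16))
P=pts(140,246,178,296,.03,.055); rect('rack dividers',P)
rect('gun',pts(295,425,95,190,.01,.2)); rect('hammer',pts(427,472,118,218,.008,.1))
S=np.load('/tmp/scene0.npz')['W'].reshape(-1,3)
m=(S[:,0]>.2)&(S[:,0]<.55)&(S[:,1]>-.42)&(S[:,1]<-.05)&(S[:,2]>.055)&(S[:,2]<.1)
rect('scene nest top',S[m])
i=cams.camera_info('wrist'); s=env.observe(); R=np.array(s['tool_rot']); T=np.array(i['extrinsics'])
print('cam in tool',np.round(R.T@(T[:3,3]-s['position']),3),np.round(R.T@T[:3,:3],2).tolist())
E
```

```text
bench z 0.0014714999086371527
row v=243 nest:
382 [496.0, -211.0, 0.0] 385 [496.0, -219.0, -2.0] 388 [495.0, -225.0, 13.0] 391 [492.0, -225.0, 56.0] 394 [493.0, -233.0, 53.0] 397 [492.0, -240.0, 57.0] 400 [493.0, -248.0, 54.0] 403 [493.0, -255.0, 53.0] 406 [492.0, -261.0, 63.0] 409 [492.0, -268.0, 65.0] 412 [492.0, -275.0, 64.0] 415 [492.0, -282.0, 66.0] 418 [492.0, -290.0, 62.0] 421 [492.0, -296.0, 71.0] 424 [491.0, -302.0, 73.0] 427 [491.0, -310.0, 73.0] 430 [492.0, -317.0, 73.0] 433 [492.0, -325.0, 71.0] 436 [492.0, -333.0, 68.0] 439 [492.0, -339.0, 73.0] 442 [492.0, -348.0, 69.0] 445 [492.0, -355.0, 69.0] 448 [492.0, -363.0, 67.0] 451 [492.0, -369.0, 72.0] 454 [492.0, -378.0, 66.0] 457 [492.0, -385.0, 69.0] 460 [492.0, -392.0, 69.0] 463 [492.0, -399.0, 69.0] 466 [492.0, -407.0, 69.0] 469 [492.0, -414.0, 70.0] 472 [497.0, -447.0, 1.0] 475 [497.0, -455.0, 1.0] 
nest 2157 [ 492.4 -320.6] [200.9  71.6] 87.0 z [53.4 67.3 72.7]
body 947 [ 488.6 -376.5] [88.8 64.7] 87.5 z [65.  68.3 71.4]
refs 401 [600.5 331. ] [46.4 44.4] 86.5 z [100.1 113.1 116.2]
refm 675 [512.6 331.8] [56.1 54.4] 87.2 z [104.2 128.  131.1]
refl 1039 [424.6 337.1] [66.8 64. ] 87.0 z [108.1 143.1 146.1]
rack dividers 1381 [510.  274.2] [222.5 269.5] 87.0 z [33.5 45.9 50.8]
gun 3347 [ 754.9 -157.1] [142.9 346.3] 15.4 z [41.2 70.5 90. ]
hammer 1139 [ 689.6 -371.5] [ 86.7 251. ] 77.8 z [15.1 24.7 29. ]
scene nest top 2612 [ 403.3 -205.1] [160.9 483. ] 35.1 z [58.4 66.4 70.7]
cam in tool [-0.001 -0.083 -0.123] [[1.0, 0.0, 0.0], [-0.0, 0.95, 0.32], [-0.0, -0.32, 0.95]]
```

Emit:
step_arm(steps=[{"xyz": [-0.4,-0.87,0.1],"turn": [0,0,0],"gripper": 1},{"xyz": [-0.4,-0.87,0.1],"turn": [0,0,0],"gripper": 1},{"xyz": [-0.4,-0.87,0.1],"turn": [0,0,0],"gripper": 1},{"xyz": [-0.4,-0.87,0.1],"turn": [0,0,0],"gripper": 1},{"xyz": [-0.4,-0.87,0.1],"turn": [0,0,0],"gripper": 1},{"xyz": [-0.4,-0.87,0.1],"turn": [0,0,0],"gripper": 1},{"xyz": [-0.4,-0.87,0.1],"turn": [0,0,0],"gripper": 1},{"xyz": [-0.4,-0.87,0.1],"turn": [0,0,0],"gripper": 1},{"xyz": [-0.4,-0.87,0.1],"turn": [0,0,0],"gripper": 1},{"xyz": [-0.4,-0.87,0.1],"turn": [0,0,0],"gripper": 1},{"xyz": [-0.4,-0.87,0.1],"turn": [0,0,0],"gripper": 1},{"xyz": [-0.4,-0.87,0.1],"turn": [0,0,0],"gripper": 1}])

```text
time_s: 1.1
position: [0.495, -0.2405, 0.2019]
tool_rot: [[0.25, -0.968, -0.0], [-0.968, -0.25, 0.0], [-0.0, 0.0, -1.0]]
ft_force: [0.4, -0.4, -0.4]
grip_width: 0.0853
```

Emit:
step_arm(steps=[{"xyz": [0,0,0],"turn": [0,0,-0.99],"gripper": 1},{"xyz": [0,0,0],"turn": [0,0,-0.99],"gripper": 1},{"xyz": [0,0,0],"turn": [0,0,-0.99],"gripper": 1},{"xyz": [0,0,0],"turn": [0,0,-0.99],"gripper": 1},{"xyz": [0,0,0],"turn": [0,0,-0.99],"gripper": 1},{"xyz": [0,0,0],"turn": [0,0,-0.99],"gripper": 1},{"xyz": [0,0,0],"turn": [0,0,-0.99],"gripper": 1},{"xyz": [0,0,0],"turn": [0,0,-0.99],"gripper": 1},{"xyz": [0,0,0],"turn": [0,0,-0.99],"gripper": 1},{"xyz": [0,0,0],"turn": [0,0,-0.99],"gripper": 1},{"xyz": [0,0,0],"turn": [0,0,-0.99],"gripper": 1},{"xyz": [0,0,0],"turn": [0,0,-0.99],"gripper": 1},{"xyz": [0,0,0],"turn": [0,0,-0.99],"gripper": 1},{"xyz": [0,0,0],"turn": [0,0,-0.99],"gripper": 1},{"xyz": [0,0,0],"turn": [0,0,-0.99],"gripper": 1},{"xyz": [0,0,0],"turn": [0,0,-0.99],"gripper": 1},{"xyz": [0,0,0],"turn": [0,0,0],"gripper": 1}])

```text
time_s: 2.52
position: [0.4937, -0.242, 0.202]
tool_rot: [[0.999, -0.048, -0.001], [-0.048, -0.999, 0.0], [-0.001, -0.0, -1.0]]
ft_force: [0.4, -1.1, 0.2]
grip_width: 0.0851
```

```bash
cat >> h.py <<'E'
def rel(p,R=None):
    "world target -> shift in tool axes (mm) from current measured pose, and turn vector (rad)"
    from scipy.spatial.transform import Rotation as Ro
    s=env.observe(); R0=np.array(s['tool_rot'])
    out=np.round(R0.T@(np.array(p)-s['position'])*1000,1)
    if R is None: return out
    return out,np.round(Ro.from_matrix(R0.T@R).as_rotvec(),3)
def rect(n,P):
    r=cv2.minAreaRect((P[:,:2]*1000).astype(np.float32)); print(n,len(P),np.round(r[0],1),np.round(r[1],1),round(r[2],1),'z',np.round(np.percentile(P[:,2],[5,50,95])*1000,1))
E
python3 - <<'E'
from h import *
im,d,i=grab('wrist'); W=cloud(d,i); save('w1.png',im)
P=W.reshape(-1,3)
def box(x0,x1,y0,y1,z0,z1): return P[(P[:,0]>x0)&(P[:,0]<x1)&(P[:,1]>y0)&(P[:,1]<y1)&(P[:,2]>z0)&(P[:,2]<z1)]
rect('nest',box(.44,.54,-.45,-.19,.03,.08))
# profile along y
for y in np.arange(-.36,-.2,.005):
    Q=box(.44,.54,y-.002,y+.002,.048,.08)
    if len(Q)>10: print(round(y*1000),'x',np.round(np.percentile(Q[:,0],[1,99])*1000,1),'z',np.round(np.median(Q[:,2])*1000,1))
E
```

```text
nest 10017 [ 493.6 -319.6] [202.4  70.9] 86.1 z [52.1 65.8 69.8]
-360 x [460.2 521.9] z 66.1
-355 x [460.7 522.5] z 66.2
-350 x [461.  522.6] z 66.2
-345 x [461.4 521.8] z 66.5
-340 x [461.7 524. ] z 66.3
-335 x [461.1 524.9] z 66.4
-330 x [461.6 524.9] z 66.3
-325 x [461.9 526.8] z 66.5
-320 x [460.3 528.9] z 69.3
-315 x [459.8 527.8] z 69.6
-310 x [459.3 528.9] z 69.5
-305 x [460.7 528.9] z 69.3
-300 x [460.4 529.9] z 69.7
-295 x [462.5 530.1] z 69.0
-290 x [461.6 520.8] z 60.0
-285 x [469.9 526.5] z 62.2
-280 x [466.2 526.8] z 62.6
-275 x [466.4 526.9] z 63.0
-270 x [466.8 527.7] z 62.1
-265 x [467.4 527.8] z 62.4
-260 x [466.3 527.7] z 61.7
-255 x [468.7 528. ] z 60.5
-250 x [469.  523.8] z 53.6
-245 x [473.2 524. ] z 53.9
-240 x [472.4 524.3] z 53.9
-235 x [474.  524.2] z 53.4
-230 x [474.1 525.3] z 53.4
-225 x [474.4 525.3] z 52.8
-220 x [474.9 524.5] z 52.3
```

View pics/w1.png

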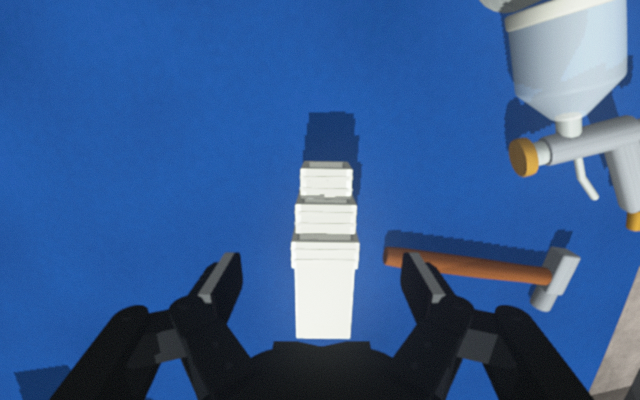

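Wrist view: the small collar is nearest the top (300–352, 163–197), then the medium and large collars, with open fingers on both sides. From depth, the small collar centre is at about (0.499, −0.235, 0.027), axis azimuth 86.4°. Gripping it now.

Emit:
step_arm(squeeze=40, steps=[{"xyz": [0.12,-0.2,0],"turn": [0,0,0.18],"gripper": 1},{"xyz": [0,0,0.6],"turn": [0,0,0],"gripper": 1},{"xyz": [0,0,0.6],"turn": [0,0,0],"gripper": 1},{"xyz": [0,0,0.6],"turn": [0,0,0],"gripper": 1},{"xyz": [0,0,0.6],"turn": [0,0,0],"gripper": 1},{"xyz": [0,0,0.6],"turn": [0,0,0],"gripper": 1},{"xyz": [0,0,0.6],"turn": [0,0,0],"gripper": 1},{"xyz": [0,0,0.5],"turn": [0,0,0],"gripper": 1},{"xyz": [0,0,0.2],"turn": [0,0,0],"gripper": 1},{"xyz": [0,0,0],"turn": [0,0,0],"gripper": 1},{"xyz": [0,0,0],"turn": [0,0,0],"gripper": -1},{"xyz": [0,0,0],"turn": [0,0,0],"gripper": -1},{"xyz": [0,0,0],"turn": [0,0,0],"gripper": -1},{"xyz": [0,0,0],"turn": [0,0,0],"gripper": -1},{"xyz": [0,0,0],"turn": [0,0,0],"gripper": -1},{"xyz": [0,0,0],"turn": [0,0,0],"gripper": -1},{"xyz": [0,0,0],"turn": [0,0,0],"gripper": -1},{"xyz": [0,0,0],"turn": [0,0,0],"gripper": -1}])

```text
time_s: 4.07
position: [0.4996, -0.2347, 0.0315]
tool_rot: [[0.998, -0.065, 0.002], [-0.065, -0.998, -0.001], [0.002, 0.001, -1.0]]
ft_force: [0.1, 0.7, 6.7]
grip_width: 0.0514
```

Emit:
step_arm(steps=[{"xyz": [0,-0.2,0],"turn": [0,0,0],"gripper": -1},{"xyz": [0,-0.2,0],"turn": [0,0,0],"gripper": -1},{"xyz": [0,-0.2,0],"turn": [0,0,0],"gripper": -1},{"xyz": [0,-0.2,0],"turn": [0,0,0],"gripper": -1}])

```text
time_s: 4.4
position: [0.5012, -0.2016, 0.0305]
tool_rot: [[0.998, -0.065, 0.0], [-0.065, -0.998, -0.0], [0.0, 0.0, -1.0]]
ft_force: [-0.0, -1.4, 1.4]
grip_width: 0.0516
```

```bash
python3 - <<'E'
from h import *
s=env.observe(); print(s['ft_force'])
im,d,i=grab('wrist'); W=cloud(d,i); P=W.reshape(-1,3)
for y in np.arange(-.36,-.2,.005):
    Q=P[(P[:,0]>.44)&(P[:,0]<.54)&(abs(P[:,1]-y)<.002)&(P[:,2]>.045)&(P[:,2]<.08)]
    if len(Q)>10: print(round(y*1000),'x',np.round(np.percentile(Q[:,0],[1,99])*1000,1),'z',np.round(np.median(Q[:,2])*1000,1))
E
```

```text
[-1.23812767e-03 -1.41399948e+00  1.36395001e+00]
-225 x [478.9 521.6] z 49.0
-220 x [478.4 522.9] z 49.0
-215 x [476.  525.8] z 52.5
-210 x [452.7 527.2] z 52.7
-205 x [443.4 528.6] z 53.3
```

Emit:
step_arm(steps=[{"xyz": [0,-0.3,0],"turn": [0,0,0],"gripper": -1},{"xyz": [0,-0.3,0],"turn": [0,0,0],"gripper": -1},{"xyz": [0,-0.3,0],"turn": [0,0,0],"gripper": -1},{"xyz": [0,-0.3,0],"turn": [0,0,0],"gripper": -1},{"xyz": [0,-0.4,0],"turn": [0,0,0],"gripper": -1},{"xyz": [0,-0.5,0],"turn": [0,0,0],"gripper": -1},{"xyz": [0,-0.5,0],"turn": [0,0,0],"gripper": -1},{"xyz": [0,-0.5,0],"turn": [0,0,0],"gripper": -1},{"xyz": [0,-0.5,0],"turn": [0,0,0],"gripper": -1},{"xyz": [0,0,0],"turn": [0,0,0],"gripper": -1}])

```text
time_s: 5.28
position: [0.5101, -0.055, 0.0304]
tool_rot: [[0.998, -0.062, -0.001], [-0.062, -0.998, 0.001], [-0.001, -0.001, -1.0]]
ft_force: [-1.4, 2.6, 5.0]
grip_width: 0.0515
```

```bash
python3 - <<'E'
from h import *
im,d,i=grab('top'); W=cloud(d,i); save('top1.png',cv2.resize(im[170:330,260:500],None,fx=3,fy=3)); P=W.reshape(-1,3)
for y in np.arange(-.43,-.0,.006):
    Q=P[(P[:,0]>.44)&(P[:,0]<.54)&(abs(P[:,1]-y)<.003)&(P[:,2]>.035)&(P[:,2]<.08)]
    if len(Q)>5: print(round(y*1000),'x',np.round(np.percentile(Q[:,0],[1,99])*1000,1),'z',np.round(np.median(Q[:,2])*1000,1),end='; ')
E
```

```text
-424 x [490.8 516.8] z 64.7; -418 x [453.8 516.9] z 65.5; -412 x [455.7 517. ] z 65.3; -406 x [455.7 517. ] z 65.6; -400 x [455.6 516.6] z 66.2; -394 x [455.6 517.8] z 65.5; -388 x [455.7 519.3] z 66.1; -382 x [456.1 519.2] z 65.8; -376 x [456.4 519.1] z 67.0; -370 x [457.9 519.1] z 67.0; -364 x [457.9 520.1] z 67.0; -358 x [457.9 521.5] z 66.9; -352 x [458.2 521.6] z 66.8; -346 x [458.5 521.6] z 67.3; -340 x [458.8 521.6] z 68.5; -334 x [460.2 521.3] z 68.1; -328 x [460.2 524.8] z 68.9; -322 x [457.6 525.9] z 71.2; -316 x [457.7 525.8] z 71.2; -310 x [457.7 526.6] z 71.3; -304 x [457.8 528.5] z 72.4; -298 x [458.1 527.7] z 70.8; -292 x [458.8 523.9] z 64.9; -286 x [463.4 523.5] z 66.3; -280 x [463.  523.8] z 66.8; -274 x [465.  526.5] z 66.9; -268 x [463.7 526.4] z 67.6; -262 x [465.  526.1] z 66.5; -256 x [465.8 471.2] z 47.6;
```

View pics/top1.png

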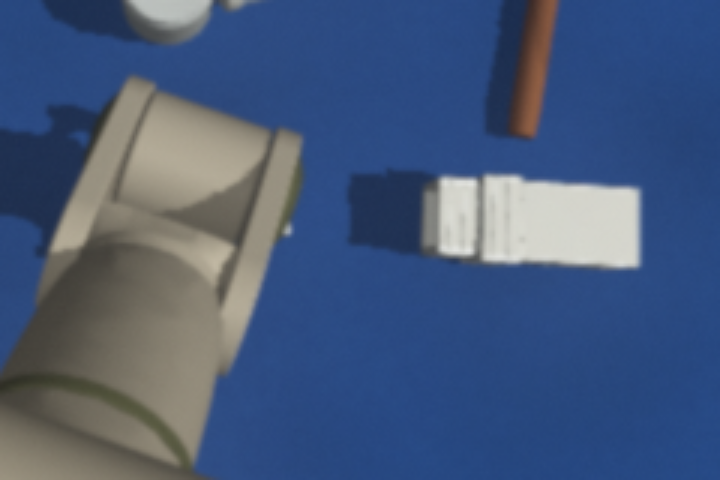

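Top crop: the nest stays put at (425–640, 175–265), only medium and large left in it, and the small pot is under the gripper. Now release, lift, tilt 45° and look.

Emit:
step_arm(steps=[{"xyz": [0,0,0.03],"turn": [0,0,0],"gripper": -1},{"xyz": [0,0,0],"turn": [0,0,0],"gripper": 1},{"xyz": [0,0,0],"turn": [0,0,0],"gripper": 1},{"xyz": [0,0,0],"turn": [0,0,0],"gripper": 1},{"xyz": [0,0,0],"turn": [0,0,0],"gripper": 1},{"xyz": [0,0,-0.5],"turn": [0,0,0],"gripper": 1},{"xyz": [0,0,-0.8],"turn": [0,0,0],"gripper": 1},{"xyz": [0,0.8,-0.8],"turn": [0,0,0],"gripper": 1},{"xyz": [0,0.8,-0.5],"turn": [0,0,0],"gripper": 1},{"xyz": [0,0.3,0],"turn": [0,0,0],"gripper": 1}])

```text
time_s: 6.17
position: [0.5071, -0.1359, 0.1345]
tool_rot: [[0.998, -0.067, 0.007], [-0.067, -0.998, -0.004], [0.007, 0.004, -1.0]]
ft_force: [0.6, -0.4, 0.2]
grip_width: 0.0853
```

Emit:
step_arm(steps=[{"xyz": [0,0,0],"turn": [0.98,0,0],"gripper": 1},{"xyz": [0,0,0],"turn": [0.98,0,0],"gripper": 1},{"xyz": [0,0,0],"turn": [0.98,0,0],"gripper": 1},{"xyz": [0,0,0],"turn": [0.98,0,0],"gripper": 1},{"xyz": [0,0,0],"turn": [0.98,0,0],"gripper": 1},{"xyz": [0,0,0],"turn": [0.98,0,0],"gripper": 1},{"xyz": [0,0,0],"turn": [0.98,0,0],"gripper": 1},{"xyz": [0,0,0],"turn": [0.98,0,0],"gripper": 1},{"xyz": [0,0,0],"turn": [0.98,0,0],"gripper": 1},{"xyz": [0,0,0],"turn": [0.98,0,0],"gripper": 1},{"xyz": [0,0,0],"turn": [0,0,0],"gripper": 1}])

```text
time_s: 7.08
position: [0.5052, -0.1331, 0.1285]
tool_rot: [[0.998, -0.05, 0.046], [-0.068, -0.703, 0.708], [-0.004, -0.71, -0.705]]
ft_force: [0.6, 0.7, -1.0]
grip_width: 0.0856
```

```bash
cat >> h.py <<'E'
def pot(tag,x=(.44,.58),y=(-.2,.03)):
    im,d,i=grab('wrist'); W=cloud(d,i); P=W.reshape(-1,3); save(tag+'.png',im)
    P=P[(P[:,0]>x[0])&(P[:,0]<x[1])&(P[:,1]>y[0])&(P[:,1]<y[1])&(P[:,2]<.085)]
    rect('pot',P[P[:,2]>.025])
    for yy in np.arange(y[0],y[1],.006):
        Q=P[(abs(P[:,1]-yy)<.003)&(P[:,2]>.03)]
        if len(Q)>10: print(round(yy*1000),'x',np.round(np.percentile(Q[:,0],[1,99])*1000,1),'z',np.round(np.median(Q[:,2])*1000,1))
E
python3 - <<'E'
from h import *
s=env.observe(); print(np.round(s['q'],1)); pot('w2')
E
```

```text
[-43.1  36.2  84.3  33.2  91.7 -48. ]
pot 6796 [508.6 -97.9] [99.1 53.3] 86.6 z [42.9 45.6 52.8]
-146 x [483.7 526.1] z 43.0
-140 x [483.6 526.1] z 43.4
-134 x [483.7 526.8] z 43.9
-128 x [484.7 527.4] z 44.2
-122 x [485. 528.] z 44.3
-116 x [485.1 528.8] z 44.6
-110 x [486.1 529.3] z 44.9
-104 x [486.4 529.1] z 45.4
-98 x [486.6 529.7] z 45.8
-92 x [486.8 530.5] z 46.1
-86 x [487.9 530.6] z 46.6
-80 x [485.  534.7] z 48.7
-74 x [484.3 535.6] z 51.3
-68 x [484.4 536.1] z 51.9
-62 x [485.6 536.9] z 51.9
-56 x [484.6 536.5] z 52.6
-50 x [485.8 536.5] z 52.4
```

Emit:
step_arm(squeeze=40, steps=[{"xyz": [0.02,0.31,0.4],"turn": [0,0,0],"gripper": 1},{"xyz": [0,0.31,0.4],"turn": [0,0,0],"gripper": 1},{"xyz": [0,0.31,0.4],"turn": [0,0,0],"gripper": 1},{"xyz": [0,0.31,0.4],"turn": [0,0,0],"gripper": 1},{"xyz": [0,0.31,0.4],"turn": [0,0,0],"gripper": 1},{"xyz": [0,0,0],"turn": [0,0,0],"gripper": 1},{"xyz": [0,0,0],"turn": [0,0,0],"gripper": -1},{"xyz": [0,0,0],"turn": [0,0,0],"gripper": -1},{"xyz": [0,0,0],"turn": [0,0,0],"gripper": -1},{"xyz": [0,0,0],"turn": [0,0,0],"gripper": -1},{"xyz": [0,0,0],"turn": [0,0,0],"gripper": -1},{"xyz": [0,0,0],"turn": [0,0,0],"gripper": -1},{"xyz": [0,0,0],"turn": [0,0,0],"gripper": -1},{"xyz": [0,0,0],"turn": [0,0,0],"gripper": -1}])

```text
time_s: 8.3
position: [0.5077, -0.1199, 0.0313]
tool_rot: [[0.998, -0.045, 0.047], [-0.066, -0.707, 0.704], [0.002, -0.706, -0.708]]
ft_force: [-0.2, -1.7, 7.4]
grip_width: 0.0433
```

```bash
cat >> h.py <<'E'
def plan(axis_az,rise,tgt,zt,place_az):
    "axis az/rise of lying pot (deg); prints turn to upright-down with jaw toward place_az+90, and world R1"
    from scipy.spatial.transform import Rotation as Ro
    a,r,p=np.radians([axis_az,rise,place_az])
    F0=np.zeros((3,3)); F0[:,0]=[np.cos(a)*np.cos(r),np.sin(a)*np.cos(r),np.sin(r)]
    F0[:,1]=np.array([np.sin(a),-np.cos(a),0]); F0[:,2]=np.cross(F0[:,0],F0[:,1])   # y: to the right (jaw)
    F1=np.zeros((3,3)); F1[:,0]=[0,0,-1]; F1[:,1]=[-np.sin(p),np.cos(p),0]; F1[:,2]=np.cross(F1[:,0],F1[:,1])
    s=env.observe(); R0=np.array(s['tool_rot']); R1=F1@F0.T@R0
    rv=Ro.from_matrix(R0.T@R1).as_rotvec(); n=int(np.ceil(np.abs(rv).max()/.08/.9))
    print('tool z after',np.round(R1[:,2],3),'turn',np.round(rv,3),'rows',n,'each',np.round(rv/n/.08,3))
    print('pos',s['position'],'shift now (mm)',rel([*tgt,zt])); np.save('/tmp/R1.npy',R1)
E
python3 - <<'E'
from h import *
plan(86.6,2.7,(.596,.214),.20,-2.5)
E
```

```text
tool z after [ 0.74  -0.027 -0.672] turn [-1.226  0.048 -1.742] rows 25 each [-0.613  0.024 -0.871]
pos [ 0.50772258 -0.11989799  0.03130421] shift now (mm) [  66.5 -359.1  119.9]
```

Emit:
step_arm(steps=[{"xyz": [0,-0.4,-0.4],"turn": [0,0,0],"gripper": -1},{"xyz": [0,-0.8,0.2],"turn": [0,0,0],"gripper": -1},{"xyz": [0,-0.8,0.2],"turn": [0,0,0],"gripper": -1},{"xyz": [0,-0.8,0.2],"turn": [0,0,0],"gripper": -1},{"xyz": [0,-0.8,0],"turn": [0,0,0],"gripper": -1},{"xyz": [0,-0.8,0],"turn": [0,0,0],"gripper": -1},{"xyz": [0,-0.8,0],"turn": [0,0,0],"gripper": -1},{"xyz": [0,-0.8,0],"turn": [0,0,0],"gripper": -1},{"xyz": [0,0,0],"turn": [0,0,0],"gripper": -1}])

```text
time_s: 9.05
position: [0.519, 0.0586, 0.1979]
tool_rot: [[0.998, -0.039, 0.048], [-0.062, -0.708, 0.704], [0.006, -0.705, -0.709]]
ft_force: [-0.0, 0.3, 0.3]
grip_width: 0.0433
```

Emit:
step_arm(steps=[{"xyz": [0,0,0],"turn": [-0.613,0.024,-0.871],"gripper": -1},{"xyz": [0,0,0],"turn": [-0.613,0.024,-0.871],"gripper": -1},{"xyz": [0,0,0],"turn": [-0.613,0.024,-0.871],"gripper": -1},{"xyz": [0,0,0],"turn": [-0.613,0.024,-0.871],"gripper": -1},{"xyz": [0,0,0],"turn": [-0.613,0.024,-0.871],"gripper": -1},{"xyz": [0,0,0],"turn": [-0.613,0.024,-0.871],"gripper": -1},{"xyz": [0,0,0],"turn": [-0.613,0.024,-0.871],"gripper": -1},{"xyz": [0,0,0],"turn": [-0.613,0.024,-0.871],"gripper": -1},{"xyz": [0,0,0],"turn": [-0.613,0.024,-0.871],"gripper": -1},{"xyz": [0,0,0],"turn": [-0.613,0.024,-0.871],"gripper": -1},{"xyz": [0,0,0],"turn": [-0.613,0.024,-0.871],"gripper": -1},{"xyz": [0,0,0],"turn": [-0.613,0.024,-0.871],"gripper": -1},{"xyz": [0,0,0],"turn": [-0.613,0.024,-0.871],"gripper": -1},{"xyz": [0,0,0],"turn": [0,0,0],"gripper": -1}])

```text
time_s: 10.22
position: [0.5178, 0.0559, 0.1937]
tool_rot: [[0.672, 0.68, 0.294], [0.653, -0.731, 0.199], [0.35, 0.058, -0.935]]
ft_force: [0.0, -0.4, -1.1]
grip_width: 0.0432
```

```bash
python3 - <<'E'
from h import *
s=env.observe(); print(np.round(s['q'],1),s['position']); print(rel([.596,.214,.2],np.load('/tmp/R1.npy')))
E
```

```text
[-14.1  16.   96.6  18.9  54.7 -67. ] [0.51775099 0.05594097 0.19367404]
(array([158. , -61.9,  48.6]), array([-0.59 ,  0.023, -0.832]))
```

Emit:
step_arm(steps=[{"xyz": [0,0,0],"turn": [-0.614,0.024,-0.867],"gripper": -1},{"xyz": [0,0,0],"turn": [-0.614,0.024,-0.867],"gripper": -1},{"xyz": [0,0,0],"turn": [-0.614,0.024,-0.867],"gripper": -1},{"xyz": [0,0,0],"turn": [-0.614,0.024,-0.867],"gripper": -1},{"xyz": [0,0,0],"turn": [-0.614,0.024,-0.867],"gripper": -1},{"xyz": [0,0,0],"turn": [-0.614,0.024,-0.867],"gripper": -1},{"xyz": [0,0,0],"turn": [-0.614,0.024,-0.867],"gripper": -1},{"xyz": [0,0,0],"turn": [-0.614,0.024,-0.867],"gripper": -1},{"xyz": [0,0,0],"turn": [-0.614,0.024,-0.867],"gripper": -1},{"xyz": [0,0,0],"turn": [-0.614,0.024,-0.867],"gripper": -1},{"xyz": [0,0,0],"turn": [-0.614,0.024,-0.867],"gripper": -1},{"xyz": [0,0,0],"turn": [-0.614,0.024,-0.867],"gripper": -1},{"xyz": [0,0,0],"turn": [0,0,0],"gripper": -1}])

```text
time_s: 11.3
position: [0.5193, 0.0536, 0.1979]
tool_rot: [[0.069, 0.697, 0.713], [0.996, -0.082, -0.016], [0.047, 0.712, -0.7]]
ft_force: [0.5, -0.0, -0.9]
grip_width: 0.0437
```

```bash
python3 - <<'E'
from h import *
s=env.observe(); print(np.round(s['q'],1),s['position']); print(rel([.59,.214,.2],np.load('/tmp/R1.npy')),rel([.59,.214,.1]))
E
```

```text
[ -10.    12.   114.2   36.2   10.6 -128.1] [0.51930423 0.05357335 0.19786882]
(array([164.9,  37.6,  46.3]), array([-0.04 , -0.008, -0.049])) [160.1 -33.6 116.4]
```

Emit:
step_arm(steps=[{"xyz": [0.69,0.15,0.19],"turn": [0,0,0],"gripper": -1},{"xyz": [0.69,0.15,0.19],"turn": [0,0,0],"gripper": -1},{"xyz": [0.69,0.15,0.19],"turn": [0,0,0],"gripper": -1},{"xyz": [0.69,0.15,0.19],"turn": [0,0,0],"gripper": -1},{"xyz": [0.69,0.15,0.19],"turn": [0,0,0],"gripper": -1},{"xyz": [0.69,0.15,0.19],"turn": [0,0,0],"gripper": -1},{"xyz": [0,0,0],"turn": [-0.5,-0.1,-0.6],"gripper": -1},{"xyz": [0,0,0],"turn": [0,0,0],"gripper": -1}])

```text
time_s: 11.97
position: [0.5594, 0.1484, 0.197]
tool_rot: [[0.042, 0.683, 0.729], [0.999, -0.036, -0.023], [0.011, 0.729, -0.684]]
ft_force: [-0.3, 0.2, -1.3]
grip_width: 0.0437
```

```bash
python3 - <<'E'
from h import *
s=env.observe(); print(np.round(s['q'],1),s['position']); R1=np.load('/tmp/R1.npy'); print(rel([.588,.214,.09],R1)); print(R1.round(3))
im,d,i=grab('scene'); save('s1.png',im[:260,180:520])
E
```

```text
[  5.3  17.8 106.1 -28.9  10.8 -55.8] [0.55939515 0.14837592 0.1969813 ]
(array([ 65.6, -60.9,  92.5]), array([-0.017, -0.003, -0.003]))
[[ 0.042  0.671  0.74 ]
 [ 0.999 -0.033 -0.027]
 [ 0.006  0.741 -0.672]]
```

View pics/s1.png

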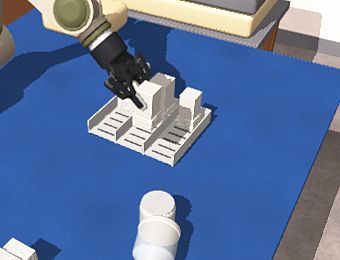

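Scene crop: the small pot is held mouth down above the middle row at (150, 100), so it still has to go to the small row. The wrist passed near J5's lower limit, which slowed the move.

Emit:
step_arm(steps=[{"xyz": [0.42,0.12,0.11],"turn": [-0.2,0,0],"gripper": -1},{"xyz": [0.42,0.12,0.11],"turn": [0,0,0],"gripper": -1},{"xyz": [0.42,0.12,0.11],"turn": [0,0,0],"gripper": -1},{"xyz": [0.42,0.12,0.11],"turn": [0,0,0],"gripper": -1},{"xyz": [0,0,0],"turn": [0,0,0],"gripper": -1}])

```text
time_s: 12.43
position: [0.5892, 0.215, 0.2013]
tool_rot: [[0.044, 0.671, 0.74], [0.999, -0.042, -0.022], [0.016, 0.741, -0.672]]
ft_force: [-0.4, -1.0, -1.1]
grip_width: 0.0433
```

```bash
python3 - <<'E'
from h import *
s=env.observe(); print(np.round(s['q'],1),s['position']); R1=np.load('/tmp/R1.npy'); print(rel([.588,.214,.095],R1))
E
```

```text
[ 13.5  22.1  98.3 -41.7  17.  -38. ] [0.58922679 0.21500749 0.20134623]
(array([ -2.8, -79.5,  70.6]), array([-0.   , -0.005, -0.009]))
```

Emit:
step_arm(steps=[{"xyz": [-0.02,-0.4,0.35],"turn": [0,0,0],"gripper": -1},{"xyz": [-0.02,-0.4,0.35],"turn": [0,0,0],"gripper": -1},{"xyz": [-0.02,-0.4,0.35],"turn": [0,0,0],"gripper": -1},{"xyz": [-0.02,-0.4,0.35],"turn": [0,0,0],"gripper": -1},{"xyz": [0,-0.4,0.35],"turn": [0,0,0],"gripper": -1},{"xyz": [0,0,0],"turn": [0,-0.06,-0.1],"gripper": -1},{"xyz": [0,0,0],"turn": [0,0,0],"gripper": -1}])

```text
time_s: 13.02
position: [0.5931, 0.2141, 0.1163]
tool_rot: [[0.046, 0.686, 0.726], [0.999, -0.03, -0.034], [-0.002, 0.727, -0.686]]
ft_force: [0.1, 0.8, -0.9]
grip_width: 0.0436
```

```bash
python3 - <<'E'
from h import *
R1=np.load('/tmp/R1.npy'); print(rel([.588,.214,.085],R1))
im,d,i=grab('top'); W=cloud(d,i); P=W.reshape(-1,3)
im,d,i=grab('scene'); W=cloud(d,i); save('s2.png',cv2.resize(im[20:190,230:430],None,fx=3,fy=3))
E
```

```text
(array([ -0.3, -26.3,  17.8]), array([-0.02 ,  0.008,  0.003]))
```

View pics/s2.png

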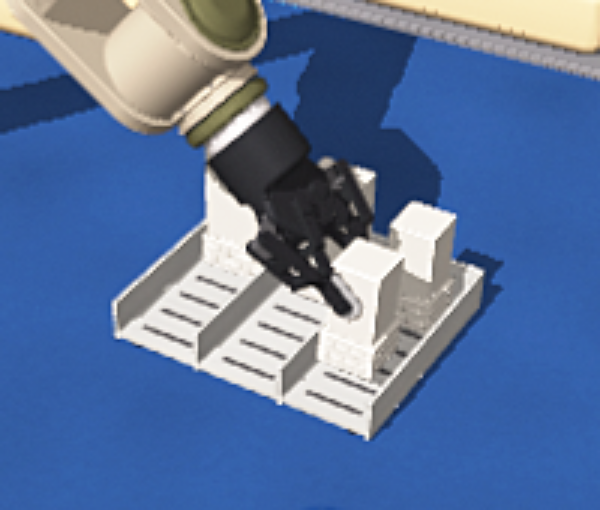

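Enlarged scene: the small pot is upright, mouth down over the small row at (360, 310), about 25 mm above the floor; its ref pot is behind it and clear.

Emit:
step_arm(steps=[{"xyz": [0,0,0],"turn": [-0.25,0.1,0.03],"gripper": -1},{"xyz": [0,-0.2,0.14],"turn": [0,0,0],"gripper": -1},{"xyz": [0,-0.2,0.14],"turn": [0,0,0],"gripper": -1},{"xyz": [0,-0.2,0.14],"turn": [0,0,0],"gripper": -1},{"xyz": [0,0,0],"turn": [0,0,0],"gripper": -1},{"xyz": [0,0,0],"turn": [0,0,0],"gripper": -1}])

```text
time_s: 13.62
position: [0.5978, 0.2211, 0.1039]
tool_rot: [[0.043, 0.694, 0.719], [0.999, -0.032, -0.029], [0.003, 0.719, -0.695]]
ft_force: [0.4, 0.0, -1.4]
grip_width: 0.0436
```

```bash
python3 - <<'E'
from h import *
R1=np.load('/tmp/R1.npy'); print(rel([.588,.214,.085],R1), env.observe()['q'].round(1) if hasattr(env.observe()['q'],'round') else env.observe()['q'])
im,d,i=grab('scene'); W=cloud(d,i); P=W.reshape(-1,3)
# pot +ref faces near x .55-.65
Q=P[(P[:,0]>.57)&(P[:,0]<.66)&(P[:,1]>.16)&(P[:,1]<.26)&(P[:,2]>.014)&(P[:,2]<.17)]
rect('all',Q); rect('base',Q[Q[:,2]>.1])
for z in np.arange(.016,.13,.008):
    q=Q[abs(Q[:,2]-z)<.004]
    if len(q)>5: print(round(z*1000),len(q),'ymin',np.percentile(q[:,1],3).round(4),'xmax',np.percentile(q[:,0],97).round(4))
E
```

```text
(array([ -7.6, -20.2,   6.3]), array([-0.031,  0.003,  0.001])) [ 14.1  32.  101.4 -81.4  11.8   3. ]
all 1357 [608.  209.7] [99.  76.5] 89.5 z [ 27.9  97.5 139.1]
base 660 [600.9 210. ] [98.9 61.8] 90.0 z [103.9 127.9 145.7]
16 30 ymin 0.1642 xmax 0.6453
24 39 ymin 0.1665 xmax 0.6456
32 85 ymin 0.1665 xmax 0.6449
40 109 ymin 0.1718 xmax 0.6445
48 77 ymin 0.1667 xmax 0.6441
56 86 ymin 0.1888 xmax 0.6318
64 79 ymin 0.19 xmax 0.6312
72 56 ymin 0.1934 xmax 0.6281
80 44 ymin 0.1933 xmax 0.6283
88 48 ymin 0.1866 xmax 0.6294
96 44 ymin 0.1824 xmax 0.6293
104 72 ymin 0.1821 xmax 0.6297
112 84 ymin 0.1817 xmax 0.6301
120 92 ymin 0.172 xmax 0.6303
128 272 ymin 0.1684 xmax 0.6295
```

The wrist is against J4's lower limit (−81.4°), so this tool azimuth doesn't work. I'll fit a small kinematic model from the logged poses and pick a placing azimuth inside the joint ranges.

```bash
cat > kin.py <<'E'
import numpy as np
from scipy.optimize import least_squares
from scipy.spatial.transform import Rotation as Ro
S=[([-87.852,21.807,74.336,0,83.858,-12.336],[.1375,-.5322,.2497],None),
([-43.1,36.2,84.3,33.2,91.7,-48.],[.5052,-.1331,.1285],[[0.998,-0.05,0.046],[-0.068,-0.703,0.708],[-0.004,-0.71,-0.705]]),
([-14.1,16.,96.6,18.9,54.7,-67.],[.51775,.05594,.19367],[[0.672,0.68,0.294],[0.653,-0.731,0.199],[0.35,0.058,-0.935]]),
([-10,12,114.2,36.2,10.6,-128.1],[.5193,.05357,.19787],[[0.069,0.697,0.713],[0.996,-0.082,-0.016],[0.047,0.712,-0.7]]),
([5.3,17.8,106.1,-28.9,10.8,-55.8],[.5594,.14838,.19698],[[0.042,0.683,0.729],[0.999,-0.036,-0.023],[0.011,0.729,-0.684]]),
([13.5,22.1,98.3,-41.7,17,-38],[.58923,.21501,.20135],[[0.044,0.671,0.74],[0.999,-0.042,-0.022],[0.016,0.741,-0.672]])]
def RR(q,s):
    r=Ro.from_euler
    return (r('z',q[0],degrees=True)*r('y',q[1]+q[2],degrees=True)*r('z',s[0]*q[3],degrees=True)*r('y',q[4],degrees=True)*r('z',s[1]*q[5]+s[2],degrees=True)).as_matrix()
def err(s): return max(np.abs(RR(q,s)-np.array(R)).max() for q,p,R in S if R is not None)
best=min(((err((a,b,c)),(a,b,c)) for a in(1,-1) for b in(1,-1) for c in(0,90,180,270)))
sg=best[1]
def pos(q,k):
    h,a,b,e,l,L,r0=k; q1,q2,q3=np.radians(q[:3])
    # upper arm along tilt q2 from vertical; forearm dir tilt q2+q3
    f=np.array([np.sin(q2+q3),np.cos(q2+q3)]); n=np.array([-f[1],f[0]])
    v=np.array([r0,h])+a*np.array([np.sin(q2),np.cos(q2)])+b*f+e*n
    W=np.array([v[0]*np.cos(q1)-l*np.sin(q1),v[0]*np.sin(q1)+l*np.cos(q1),v[1]])
    return W+L*RR(q,sg)[:,2]
fit=least_squares(lambda k:np.concatenate([pos(q,k)-p for q,p,_ in S]),[.2,.4,.35,0,.117,.25,0])
k=fit.x
lo=np.array([-178,-50.7,12.7,-81,10.2,-165]);hi=np.array([178,133,142,261,163,165])
def ik(p,R,q0):
    f=lambda q:np.concatenate([(pos(q,k)-p)*10,(RR(q,sg)-R).ravel()])
    r=least_squares(f,np.clip(q0,lo+1,hi-1),bounds=(lo,hi),x_scale=20.); return r.x,np.sqrt(2*r.cost)
E
python3 - <<'E'
from kin import *
print('ori err',best,'pos fit rms mm',np.abs(fit.fun).max()*1000,k.round(3))
# pot grip: tool z makes angle with pot axis as now; R1 rotated about world z
R1=np.load('/tmp/R1.npy'); base=-2.0
for name,(x,y) in dict(small=(.596,.214),medium=(.508,.214)).items():
  for yaw in (15,25,30,60,90,105):
    R=Ro.from_euler('z',yaw,degrees=True).as_matrix()@R1
    for z in (.2,.09):
      best_=min((ik([x,y,z],R,q0) for q0 in ([10,30,95,40,40,-60],[0,30,95,90,60,-140],[0,30,90,60,90,140],[10,25,95,40,30,60])),key=lambda t:t[1])
      print(name,yaw,z,best_[0].round(0),round(best_[1],3))
E
```

```text
ori err (np.float64(0.0014030985349217096), (1, 1, 180)) pos fit rms mm 0.4462460550379854 [ 0.129  0.537  0.35  -0.102  0.117  0.238  0.001]
small 15 0.2 [   8.   21.  100.   20.   12. -113.] 0.0
small 15 0.09 [  7.  33. 107. 152.  10. 115.] 0.034
small 25 0.2 [   4.   21.  100.   49.   19. -150.] 0.0
small 25 0.09 [  4.  33. 106. 110.  15. 147.] 0.0
small 30 0.2 [   2.   21.  100.   55.   24. -160.] 0.0
small 30 0.09 [  2.  33. 106. 100.  19. 151.] 0.0
small 60 0.2 [ -7.  26.  95.  63.  52. 165.] 0.118
small 60 0.09 [ -6.  35.  99.  69.  46. 155.] 0.0
small 90 0.2 [ -8.  33.  79.  48.  80. 161.] 0.0
small 90 0.09 [ -8.  41.  84.  51.  71. 150.] 0.0
small 105 0.2 [ -7.  37.  70.  44.  93. 155.] 0.0
small 105 0.09 [ -7.  44.  76.  45.  83. 146.] 0.0
medium 15 0.2 [   9.   14.  110.   19.   10. -111.] 0.048
medium 15 0.09 [  9.  29. 119. 170.  16.  98.] 0.0
medium 25 0.2 [   5.   14.  112.   61.   15. -163.] 0.0
medium 25 0.09 [  5.  29. 119. 136.  20. 120.] 0.0
medium 30 0.2 [   3.   14.  111.   60.   21. -165.] 0.03
medium 30 0.09 [  2.  29. 119. 123.  22. 128.] 0.0
medium 60 0.2 [ -8.  18. 106.  62.  51. 165.] 0.027
medium 60 0.09 [ -7.  31. 112.  77.  44. 143.] 0.0
medium 90 0.2 [ -9.  25.  93.  49.  76. 155.] 0.0
medium 90 0.09 [ -9.  35.  99.  53.  66. 141.] 0.0
medium 105 0.2 [ -8.  29.  86.  44.  88. 149.] 0.0
medium 105 0.09 [ -8.  38.  91.  45.  77. 138.] 0.0
```

```bash
python3 - <<'E'
from h import *; from kin import *
R0=np.array([[0.998,-0.045,0.047],[-0.066,-0.707,0.704],[0.002,-0.706,-0.708]]); R0=Ro.from_matrix(R0).as_matrix()
R2=Ro.from_euler('z',90,degrees=True).as_matrix()@np.load('/tmp/R1.npy'); np.save('/tmp/R2.npy',R2); np.save('/tmp/R0.npy',R0)
rv=Ro.from_matrix(R0.T@R2).as_rotvec(); print('R0->R2',rv, np.linalg.norm(rv))
if rv[2]<0: rv=rv*(1-2*np.pi/np.linalg.norm(rv)); print('pos way',rv)
p=[.52,.06,.2]; q=[-20,25,90,30,80,-50]
for t in np.linspace(0,1,9):
    R=R0@Ro.from_rotvec(rv*t).as_matrix(); q,e=ik(p,R,q); print(q.round(0),round(e,3))
print('up',rel([.595,.215,.2])); print('then',rel([.52,.06,.2])-rel([.595,.215,.2]))
E
```

```text
R0->R2 [-0.03561394 -0.07899984  3.1296224 ] 3.1308218867064377
[-25.  26.  90.  41.  86. -33.] 0.0
[-25.  26.  89.  41.  86. -10.] 0.0
[-25.  26.  89.  41.  87.  13.] 0.0
[-25.  27.  89.  41.  87.  35.] 0.0
[-25.  27.  88.  41.  88.  57.] 0.0
[-25.  27.  88.  41.  88.  80.] 0.0
[-25.  27.  89.  42.  89. 102.] 0.0
[-25.  27.  89.  42.  88. 124.] 0.0
[-26.  27.  89.  43.  88. 146.] 0.0
up [ -5.8  67.1 -68.4]
then [-158.1  -47.   -49.5]
```

Feasible. Lift out, back off, then return to the lying orientation.

Emit:
step_arm(steps=[{"xyz": [-0.03,0.34,-0.34],"turn": [0,0,0],"gripper": -1},{"xyz": [-0.03,0.34,-0.34],"turn": [0,0,0],"gripper": -1},{"xyz": [-0.03,0.34,-0.34],"turn": [0,0,0],"gripper": -1},{"xyz": [-0.03,0.34,-0.34],"turn": [0,0,0],"gripper": -1},{"xyz": [-0.03,0.34,-0.34],"turn": [0,0,0],"gripper": -1},{"xyz": [0,0,0],"turn": [0,0,0],"gripper": -1},{"xyz": [-0.5,-0.15,-0.15],"turn": [0,0,0],"gripper": -1},{"xyz": [-0.5,-0.15,-0.15],"turn": [0,0,0],"gripper": -1},{"xyz": [-0.5,-0.15,-0.15],"turn": [0,0,0],"gripper": -1},{"xyz": [-0.5,-0.15,-0.15],"turn": [0,0,0],"gripper": -1},{"xyz": [-0.5,-0.15,-0.15],"turn": [0,0,0],"gripper": -1},{"xyz": [-0.5,-0.15,-0.15],"turn": [0,0,0],"gripper": -1},{"xyz": [-0.5,-0.15,-0.15],"turn": [0,0,0],"gripper": -1},{"xyz": [-0.5,-0.15,-0.15],"turn": [0,0,0],"gripper": -1},{"xyz": [0,0,0],"turn": [0,0,0],"gripper": -1}])

```text
time_s: 14.92
position: [0.5306, 0.0755, 0.1991]
tool_rot: [[0.047, 0.704, 0.709], [0.999, -0.034, -0.032], [0.001, 0.71, -0.705]]
ft_force: [-0.5, -0.1, -0.2]
grip_width: 0.0437
```

```bash
python3 - <<'E'
from h import *; from kin import *
print(np.round(env.observe()['q'],0),rel([.52,.06,.2],np.load('/tmp/R0.npy')))
s=env.observe();Rn=np.array(s['tool_rot']);R0=np.load('/tmp/R0.npy'); rv=Ro.from_matrix(Rn.T@R0).as_rotvec(); q=s['q']
for t in np.linspace(0,1,9):
    q,e=ik(s['position'],Rn@Ro.from_rotvec(rv*t).as_matrix(),q); print(q.round(0),round(e,3))
E
```

```text
[  -6.   13.  112.   12.   10. -104.] (array([-16. ,  -6.3,  -7.7]), array([ 1.199, -0.004,  1.729]))
[  -6.   13.  112.   12.   10. -104.] 0.003
[ -6.  13. 106.   7.  24. -87.] 0.0
[ -7.  14. 101.  10.  37. -77.] 0.0
[ -9.  16.  96.  14.  49. -69.] 0.0
[-12.  18.  93.  18.  59. -62.] 0.0
[-15.  20.  90.  24.  68. -54.] 0.0
[-17.  22.  88.  29.  75. -46.] 0.0
[-20.  24.  88.  36.  81. -39.] 0.0
[-23.  27.  89.  42.  85. -31.] 0.0
```

Emit:
step_arm(steps=[{"xyz": [0,0,0],"turn": [0.68,0,0.98],"gripper": -1},{"xyz": [0,0,0],"turn": [0.68,0,0.98],"gripper": -1},{"xyz": [0,0,0],"turn": [0.68,0,0.98],"gripper": -1},{"xyz": [0,0,0],"turn": [0.68,0,0.98],"gripper": -1},{"xyz": [0,0,0],"turn": [0.68,0,0.98],"gripper": -1},{"xyz": [0,0,0],"turn": [0.68,0,0.98],"gripper": -1},{"xyz": [0,0,0],"turn": [0.68,0,0.98],"gripper": -1},{"xyz": [0,0,0],"turn": [0.68,0,0.98],"gripper": -1},{"xyz": [0,0,0],"turn": [0.68,0,0.98],"gripper": -1},{"xyz": [0,0,0],"turn": [0.68,0,0.98],"gripper": -1},{"xyz": [0,0,0],"turn": [0.68,0,0.98],"gripper": -1},{"xyz": [0,0,0],"turn": [0.68,0,0.98],"gripper": -1},{"xyz": [0,0,0],"turn": [0.68,0,0.98],"gripper": -1},{"xyz": [0,0,0],"turn": [0.68,0,0.98],"gripper": -1},{"xyz": [0,0,0],"turn": [0.68,0,0.98],"gripper": -1},{"xyz": [0,0,0],"turn": [0.68,0,0.98],"gripper": -1},{"xyz": [0,0,0],"turn": [0.68,0,0.98],"gripper": -1},{"xyz": [0,0,0],"turn": [0.68,0,0.98],"gripper": -1},{"xyz": [0,0,0],"turn": [0.68,0,0.98],"gripper": -1},{"xyz": [0,0,0],"turn": [0.68,0,0.98],"gripper": -1}])

```text
time_s: 16.58
position: [0.5311, 0.0764, 0.1982]
tool_rot: [[0.993, 0.103, 0.048], [0.051, -0.783, 0.62], [0.102, -0.614, -0.783]]
ft_force: [-1.0, 0.1, 0.5]
grip_width: 0.0436
```

Emit:
step_arm(steps=[{"xyz": [0,0,0],"turn": [0.68,0,0.98],"gripper": -1},{"xyz": [0,0,0],"turn": [0.68,0,0.98],"gripper": -1},{"xyz": [0,0,0],"turn": [0,0,0.98],"gripper": -1},{"xyz": [0,0,0],"turn": [0,0,0.98],"gripper": -1},{"xyz": [0,0,0],"turn": [0,0,0.98],"gripper": -1},{"xyz": [0,0,0],"turn": [0,0,0.98],"gripper": -1},{"xyz": [0,0,0],"turn": [0,0,0.98],"gripper": -1},{"xyz": [0,0,0],"turn": [0,0,0.98],"gripper": -1},{"xyz": [0,0,0],"turn": [0,0,0.98],"gripper": -1},{"xyz": [0,0,0],"turn": [0,0,0.98],"gripper": -1},{"xyz": [0,0,0],"turn": [0,0,0.98],"gripper": -1},{"xyz": [0,0,0],"turn": [0,0,0.98],"gripper": -1},{"xyz": [0,0,0],"turn": [0,0,0.98],"gripper": -1},{"xyz": [0,0,0],"turn": [0,0,0.98],"gripper": -1},{"xyz": [0,0,0],"turn": [0,0,0.98],"gripper": -1},{"xyz": [0,0,0],"turn": [0,0,0.98],"gripper": -1},{"xyz": [0,0,0],"turn": [0,0,0.98],"gripper": -1},{"xyz": [0,0,0],"turn": [0,0,0.98],"gripper": -1},{"xyz": [0,0,0],"turn": [0,0,0.98],"gripper": -1},{"xyz": [0,0,0],"turn": [0,0,0.98],"gripper": -1}])

```text
time_s: 18.25
position: [0.5309, 0.0766, 0.198]
tool_rot: [[0.11, -0.993, 0.043], [-0.712, -0.049, 0.7], [-0.693, -0.108, -0.713]]
ft_force: [0.5, -0.2, -0.9]
grip_width: 0.0437
```

Emit:
step_arm(steps=[{"xyz": [0,0,0],"turn": [0,0,0.98],"gripper": -1},{"xyz": [0,0,0],"turn": [0,0,0.98],"gripper": -1},{"xyz": [0,0,0],"turn": [0,0,0.98],"gripper": -1},{"xyz": [0,0,0],"turn": [0,0,0.98],"gripper": -1},{"xyz": [0,0,0],"turn": [0,0,0.98],"gripper": -1},{"xyz": [0,0,0],"turn": [0,0,0.98],"gripper": -1},{"xyz": [0,0,0],"turn": [0,0,0.98],"gripper": -1},{"xyz": [0,0,0],"turn": [0,0,0.98],"gripper": -1},{"xyz": [0,0,0],"turn": [0,0,0.98],"gripper": -1},{"xyz": [0,0,0],"turn": [0,0,0.98],"gripper": -1},{"xyz": [0,0,0],"turn": [0,0,0.98],"gripper": -1},{"xyz": [0,0,0],"turn": [0,0,0.98],"gripper": -1},{"xyz": [0,0,0],"turn": [0,0,0.98],"gripper": -1},{"xyz": [0,0,0],"turn": [0,0,0.98],"gripper": -1},{"xyz": [0,0,0],"turn": [0,0,0.98],"gripper": -1},{"xyz": [0,0,0],"turn": [0,0,0.98],"gripper": -1},{"xyz": [0,0,0],"turn": [0,0,0.98],"gripper": -1},{"xyz": [0,0,0],"turn": [0,0,0.98],"gripper": -1},{"xyz": [0,0,0],"turn": [0,0,0.98],"gripper": -1},{"xyz": [0,0,0],"turn": [0,0,0],"gripper": -1}])

```text
time_s: 19.92
position: [0.531, 0.0768, 0.1982]
tool_rot: [[-0.98, -0.193, 0.044], [-0.107, 0.705, 0.701], [-0.166, 0.682, -0.712]]
ft_force: [-1.2, 0.3, -1.5]
grip_width: 0.0433
```

```bash
python3 - <<'E'
from h import *
print(np.round(env.observe()['q'],0),rel([.592,.205,.2],np.load('/tmp/R2.npy')),np.load('/tmp/R2.npy').round(3))
E
```

```text
[-23.  27.  88.  42.  85. 136.] (array([-73.9,  79.9,  91.3]), array([-0.058,  0.013,  0.229])) [[-0.999  0.033  0.027]
 [ 0.042  0.671  0.74 ]
 [ 0.006  0.741 -0.672]]
```

Emit:
step_arm(steps=[{"xyz": [0,0,0],"turn": [-0.24,0.05,0.95],"gripper": -1},{"xyz": [0,0,0],"turn": [-0.24,0.05,0.95],"gripper": -1},{"xyz": [0,0,0],"turn": [-0.24,0.05,0.95],"gripper": -1},{"xyz": [-0.37,0.56,0.59],"turn": [0,0,0],"gripper": -1},{"xyz": [-0.37,0.56,0.59],"turn": [0,0,0],"gripper": -1},{"xyz": [-0.37,0.56,0.59],"turn": [0,0,0],"gripper": -1},{"xyz": [-0.37,0.56,0.59],"turn": [0,0,0],"gripper": -1},{"xyz": [0,0,0],"turn": [0,0,0],"gripper": -1}])

```text
time_s: 20.58
position: [0.5961, 0.2094, 0.2026]
tool_rot: [[-0.999, 0.02, 0.027], [0.033, 0.67, 0.741], [-0.003, 0.742, -0.671]]
ft_force: [-1.2, 0.5, -0.4]
grip_width: 0.0441
```

```bash
python3 - <<'E'
from h import *
print(np.round(env.observe()['q'],0),rel([.595,.205,.095],np.load('/tmp/R2.npy')))
E
```

```text
[ -8.  32.  78.  48.  81. 160.] (array([  1.2, -82.8,  68.9]), array([ 0.002, -0.   ,  0.012]))
```

Emit:
step_arm(steps=[{"xyz": [0,-0.41,0.35],"turn": [0,0,0.15],"gripper": -1},{"xyz": [0,-0.41,0.35],"turn": [0,0,0],"gripper": -1},{"xyz": [0,-0.41,0.35],"turn": [0,0,0],"gripper": -1},{"xyz": [0,-0.41,0.35],"turn": [0,0,0],"gripper": -1},{"xyz": [0,-0.41,0.35],"turn": [0,0,0],"gripper": -1},{"xyz": [0,0,0],"turn": [0,0,0],"gripper": -1}])

```text
time_s: 21.08
position: [0.5934, 0.2019, 0.0912]
tool_rot: [[-0.999, 0.04, 0.025], [0.045, 0.669, 0.741], [0.013, 0.742, -0.671]]
ft_force: [0.1, 0.1, -0.6]
grip_width: 0.0434
```

```bash
python3 - <<'E'
from h import *
print(np.round(env.observe()['q'],0),rel([.595,.205,.085],np.load('/tmp/R2.npy')))
im,d,i=grab('scene'); save('s3.png',cv2.resize(im[20:190,230:430],None,fx=3,fy=3))
E
```

```text
[ -9.  41.  85.  51.  72. 149.] (array([-1.5, -2.5,  6.5]), array([ 0.002, -0.002, -0.008]))
```

View pics/s3.png

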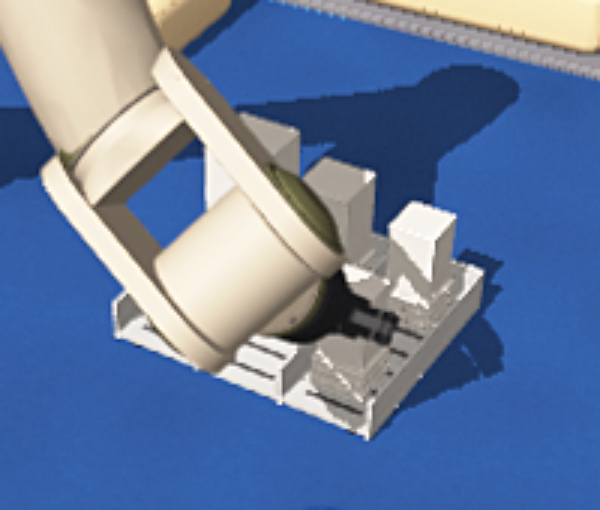

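The pot is in the small row (350, 360), just above the floor. Lowering gently.

Emit:
step_arm(steps=[{"xyz": [0,-0.04,0.035],"turn": [0,0,0],"gripper": -1},{"xyz": [0,-0.04,0.035],"turn": [0,0,0],"gripper": -1},{"xyz": [0,-0.03,0.025],"turn": [0,0,0],"gripper": -1},{"xyz": [0,0,0],"turn": [0,0,0],"gripper": -1}])

```text
time_s: 21.47
position: [0.5955, 0.202, 0.0907]
tool_rot: [[-0.999, 0.033, 0.032], [0.046, 0.667, 0.743], [0.003, 0.744, -0.668]]
ft_force: [0.2, -0.6, -1.1]
grip_width: 0.0435
```

Emit:
step_arm(steps=[{"xyz": [0,-0.04,0.035],"turn": [0,0,0],"gripper": -1},{"xyz": [0,-0.04,0.035],"turn": [0,0,0],"gripper": -1},{"xyz": [0,0,0],"turn": [0,0,0],"gripper": -1}])

```text
time_s: 21.72
position: [0.5953, 0.202, 0.0857]
tool_rot: [[-0.999, 0.034, 0.032], [0.046, 0.667, 0.744], [0.004, 0.744, -0.668]]
ft_force: [0.5, 0.1, -0.9]
grip_width: 0.0437
```

Emit:
step_arm(steps=[{"xyz": [0,-0.03,0.025],"turn": [0,0,0],"gripper": -1},{"xyz": [0,0,0],"turn": [0,0,0],"gripper": -1}])

```text
time_s: 21.88
position: [0.5957, 0.2019, 0.0848]
tool_rot: [[-0.999, 0.033, 0.033], [0.046, 0.666, 0.744], [0.003, 0.745, -0.667]]
ft_force: [0.7, -1.0, 3.1]
grip_width: 0.0435
```

Emit:
step_arm(steps=[{"xyz": [0,-0.02,0.015],"turn": [0,0,0],"gripper": -1},{"xyz": [0,0,0],"turn": [0,0,0],"gripper": 1},{"xyz": [0,0,0],"turn": [0,0,0],"gripper": 1},{"xyz": [0,0,0],"turn": [0,0,0],"gripper": 1},{"xyz": [0,0,0],"turn": [0,0,0],"gripper": 1},{"xyz": [0,0,0],"turn": [0,0,0],"gripper": 1},{"xyz": [0,0,-0.5],"turn": [0,0,0],"gripper": 1},{"xyz": [0,0,-0.8],"turn": [0,0,0],"gripper": 1},{"xyz": [0,0,-0.9],"turn": [0,0,0],"gripper": 1},{"xyz": [0,0,-0.9],"turn": [0,0,0],"gripper": 1},{"xyz": [0,0,-0.9],"turn": [0,0,0],"gripper": 1},{"xyz": [0,0,0],"turn": [0,0,0],"gripper": 1}])

```text
time_s: 22.88
position: [0.5921, 0.0786, 0.1943]
tool_rot: [[-0.999, 0.031, 0.04], [0.05, 0.669, 0.741], [-0.004, 0.743, -0.67]]
ft_force: [0.5, -0.3, -0.4]
grip_width: 0.0854
```

```bash
python3 - <<'E'
from h import *; from kin import *
s=env.observe(); print(np.round(s['q'],0),s['position'])
a=np.radians(-3.6); Rv=np.array([[np.cos(a),np.sin(a),0],[np.sin(a),-np.cos(a),0],[0,0,-1]])
R0=np.load('/tmp/R0.npy'); Rn=np.array(s['tool_rot'])
print('to R0',Ro.from_matrix(Rn.T@R0).as_rotvec().round(3)); print('R0->vert',Ro.from_matrix(R0.T@Rv).as_rotvec().round(3)); np.save('/tmp/Rv.npy',Rv)
print('shift to nest above',rel([.497,-.25,.2]))
im,d,i=grab('scene'); W=cloud(d,i);P=W.reshape(-1,3); save('s4.png',cv2.resize(im[20:190,230:430],None,fx=3,fy=3))
Q=P[(P[:,0]>.56)&(P[:,0]<.65)&(P[:,1]>.16)&(P[:,1]<.26)]
rect('base',Q[(Q[:,2]>.106)&(Q[:,2]<.125)]); 
rect('ref',P[(P[:,0]>.56)&(P[:,0]<.65)&(P[:,1]>.28)&(P[:,1]<.37)&(P[:,2]>.106)&(P[:,2]<.125)])
E
```

```text
[-21.  33.  79.  45.  88. 152.] [0.59210349 0.07864845 0.19425313]
to R0 [ 0.015  0.083 -3.128]
R0->vert [-0.784 -0.003 -0.002]
shift to nest above [  78.5 -218.5 -251.3]
base 167 [598.2 205.6] [48.9 45.3] 88.6 z [107.6 109.9 112.3]
ref 173 [603.8 327.3] [45.4 46.5] 88.5 z [106.9 109.7 111.7]
```

View pics/s4.png

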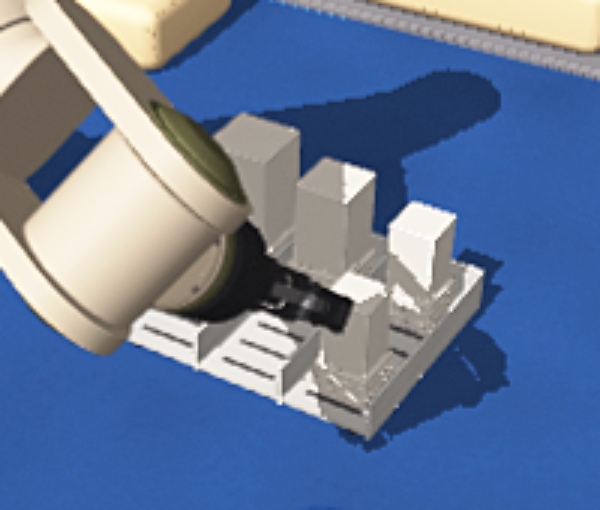

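Enlarged scene: the small pot stands in its row (360, 330). Its base height (109.9 mm) matches ref_small (109.7 mm), so it is flat. Back to the nest.

Emit:
step_arm(steps=[{"xyz": [0.2,-0.45,-0.71],"turn": [0,0,0],"gripper": 1},{"xyz": [0.2,-0.45,-0.71],"turn": [0,0,0],"gripper": 1},{"xyz": [0.2,-0.45,-0.71],"turn": [0,0,0],"gripper": 1},{"xyz": [0.2,-0.45,-0.71],"turn": [0,0,0],"gripper": 1},{"xyz": [0.2,-0.45,-0.71],"turn": [0,0,0],"gripper": 1},{"xyz": [0.2,-0.45,-0.71],"turn": [0,0,0],"gripper": 1},{"xyz": [0.2,-0.45,-0.71],"turn": [0,0,0],"gripper": 1},{"xyz": [0.2,-0.45,-0.71],"turn": [0,0,0],"gripper": 1},{"xyz": [0.2,-0.45,-0.71],"turn": [0,0,0],"gripper": 1},{"xyz": [0.2,-0.45,-0.71],"turn": [0,0,0],"gripper": 1},{"xyz": [0,0,0],"turn": [0,0,-1],"gripper": 1},{"xyz": [0,0,0],"turn": [0,0,-1],"gripper": 1},{"xyz": [0,0,0],"turn": [0,0,-1],"gripper": 1},{"xyz": [0,0,0],"turn": [0,0,-1],"gripper": 1},{"xyz": [0,0,0],"turn": [0,0,-1],"gripper": 1},{"xyz": [0,0,0],"turn": [0,0,-1],"gripper": 1},{"xyz": [0,0,0],"turn": [0,0,-1],"gripper": 1},{"xyz": [0,0,0],"turn": [0,0,-1],"gripper": 1},{"xyz": [0,0,0],"turn": [0,0,-1],"gripper": 1}])

```text
time_s: 24.52
position: [0.4957, -0.2436, 0.2451]
tool_rot: [[-0.771, -0.637, 0.03], [-0.407, 0.528, 0.745], [-0.49, 0.562, -0.666]]
ft_force: [0.0, 0.4, 0.1]
grip_width: 0.0854
```

Emit:
step_arm(steps=[{"xyz": [0,0,0],"turn": [0,0,-1],"gripper": 1},{"xyz": [0,0,0],"turn": [0,0,-1],"gripper": 1},{"xyz": [0,0,0],"turn": [0,0,-1],"gripper": 1},{"xyz": [0,0,0],"turn": [0,0,-1],"gripper": 1},{"xyz": [0,0,0],"turn": [0,0,-1],"gripper": 1},{"xyz": [0,0,0],"turn": [0,0,-1],"gripper": 1},{"xyz": [0,0,0],"turn": [0,0,-1],"gripper": 1},{"xyz": [0,0,0],"turn": [0,0,-1],"gripper": 1},{"xyz": [0,0,0],"turn": [0,0,-1],"gripper": 1},{"xyz": [0,0,0],"turn": [0,0,-1],"gripper": 1},{"xyz": [0,0,0],"turn": [0,0,-1],"gripper": 1},{"xyz": [0,0,0],"turn": [0,0,-1],"gripper": 1},{"xyz": [0,0,0],"turn": [0,0,-1],"gripper": 1},{"xyz": [0,0,0],"turn": [0,0,-1],"gripper": 1},{"xyz": [0,0,0],"turn": [0,0,-1],"gripper": 1},{"xyz": [0,0,0],"turn": [0,0,-1],"gripper": 1},{"xyz": [0,0,0],"turn": [0,0,-1],"gripper": 1},{"xyz": [0,0,0],"turn": [0,0,-1],"gripper": 1},{"xyz": [0,0,0],"turn": [0,0,-1],"gripper": 1},{"xyz": [0,0,0],"turn": [0,0,-1],"gripper": 1}])

```text
time_s: 26.18
position: [0.4957, -0.2435, 0.2451]
tool_rot: [[0.659, -0.752, 0.03], [-0.516, -0.423, 0.745], [-0.547, -0.506, -0.666]]
ft_force: [-0.2, 0.1, -0.8]
grip_width: 0.0851
```

Emit:
step_arm(steps=[{"xyz": [0,0,0],"turn": [0,0,-1],"gripper": 1},{"xyz": [0,0,0],"turn": [0,0,-1],"gripper": 1},{"xyz": [0,0,0],"turn": [0,0,-1],"gripper": 1},{"xyz": [0,0,0],"turn": [0,0,-1],"gripper": 1},{"xyz": [0,0,0],"turn": [0,0,-1],"gripper": 1},{"xyz": [0,0,0],"turn": [0,0,-1],"gripper": 1},{"xyz": [0,0,0],"turn": [0,0,-1],"gripper": 1},{"xyz": [0,0,0],"turn": [0,0,-1],"gripper": 1},{"xyz": [0,0,0],"turn": [-0.98,0,0],"gripper": 1},{"xyz": [0,0,0],"turn": [-0.98,0,0],"gripper": 1},{"xyz": [0,0,0],"turn": [-0.98,0,0],"gripper": 1},{"xyz": [0,0,0],"turn": [-0.98,0,0],"gripper": 1},{"xyz": [0,0,0],"turn": [-0.98,0,0],"gripper": 1},{"xyz": [0,0,0],"turn": [-0.98,0,0],"gripper": 1},{"xyz": [0,0,0],"turn": [-0.98,0,0],"gripper": 1},{"xyz": [0,0,0],"turn": [-0.98,0,0],"gripper": 1},{"xyz": [0,0,0],"turn": [-0.98,0,0],"gripper": 1},{"xyz": [0,0,0],"turn": [-0.98,0,0],"gripper": 1},{"xyz": [0,0,0],"turn": [0,0,0],"gripper": 1}])

```text
time_s: 27.77
position: [0.4959, -0.2421, 0.2456]
tool_rot: [[0.977, -0.169, -0.129], [-0.161, -0.985, 0.067], [-0.139, -0.045, -0.989]]
ft_force: [-0.9, 0.9, 0.0]
grip_width: 0.0855
```

```bash
python3 - <<'E'
from h import *
s=env.observe(); print(np.round(s['q'],0),rel([.4965,-.271,.2],np.load('/tmp/Rv.npy')))
pot('w3',(.44,.55),(-.36,-.22))
E
```

```text
[-38.  26.  69.  -1.  93. -28.] (array([11.6, 30.4, 43.1]), array([-0.052,  0.137, -0.104]))
pot 4542 [ 494.6 -309.4] [104.6  71.6] 86.3 z [59.9 65.8 70.6]
-360 x [460.3 521.9] z 65.3
-354 x [460.9 522.5] z 65.4
-348 x [461.3 523.3] z 65.6
-342 x [461.5 522.6] z 65.8
-336 x [462.3 523.2] z 66.0
-330 x [462.4 523.4] z 66.1
-324 x [462.3 526.9] z 69.0
-318 x [459.7 528.7] z 69.7
-312 x [460.5 527.8] z 69.7
-306 x [460.5 528.5] z 69.9
-300 x [461.  529.2] z 70.0
-294 x [461.3 530.1] z 67.1
-288 x [466.2 526.1] z 64.2
-282 x [466.1 528. ] z 64.8
-276 x [465.7 527.4] z 64.7
-270 x [466.7 528.6] z 65.2
-264 x [467.2 527.8] z 65.1
-258 x [467.4 528.1] z 63.1
```

Emit:
step_arm(squeeze=40, steps=[{"xyz": [0,0,0],"turn": [-0.33,0.86,-0.65],"gripper": 1},{"xyz": [0,0,0],"turn": [-0.33,0.86,-0.65],"gripper": 1},{"xyz": [0.09,0.69,0],"turn": [0,0,0],"gripper": 1},{"xyz": [0,0,0.7],"turn": [0,0,0],"gripper": 1},{"xyz": [0,0,0.7],"turn": [0,0,0],"gripper": 1},{"xyz": [0,0,0.7],"turn": [0,0,0],"gripper": 1},{"xyz": [0,0,0],"turn": [0,0,0],"gripper": 1}])

```text
time_s: 28.4
position: [0.4953, -0.2711, 0.1566]
tool_rot: [[0.998, -0.068, -0.006], [-0.068, -0.998, 0.01], [-0.007, -0.009, -1.0]]
ft_force: [-0.2, 0.2, -0.4]
grip_width: 0.0857
```

```bash
python3 - <<'E'
from h import *
print(rel([.4973,-.270,.035],np.load('/tmp/Rv.npy')))
E
```

```text
(array([ 2.800e+00, -1.000e-01,  1.216e+02]), array([-0.009,  0.007, -0.006]))
```

Emit:
step_arm(squeeze=40, steps=[{"xyz": [0.04,0,0.6],"turn": [-0.1,0.1,-0.05],"gripper": 1},{"xyz": [0,0,0.6],"turn": [0,0,0],"gripper": 1},{"xyz": [0,0,0.6],"turn": [0,0,0],"gripper": 1},{"xyz": [0,0,0.6],"turn": [0,0,0],"gripper": 1},{"xyz": [0,0,0.5],"turn": [0,0,0],"gripper": 1},{"xyz": [0,0,0.1],"turn": [0,0,0],"gripper": 1},{"xyz": [0,0,0],"turn": [0,0,0],"gripper": 1},{"xyz": [0,0,0],"turn": [0,0,0],"gripper": -1},{"xyz": [0,0,0],"turn": [0,0,0],"gripper": -1},{"xyz": [0,0,0],"turn": [0,0,0],"gripper": -1},{"xyz": [0,0,0],"turn": [0,0,0],"gripper": -1},{"xyz": [0,0,0],"turn": [0,0,0],"gripper": -1},{"xyz": [0,0,0],"turn": [0,0,0],"gripper": -1},{"xyz": [0,0,0],"turn": [0,0,0],"gripper": -1}])

```text
time_s: 29.57
position: [0.5003, -0.2737, 0.0438]
tool_rot: [[0.998, -0.063, 0.011], [-0.063, -0.998, -0.01], [0.012, 0.009, -1.0]]
ft_force: [-0.7, 0.7, 8.0]
grip_width: 0.0619
```

Emit:
step_arm(steps=[{"xyz": [0,-0.2,0],"turn": [0,0,0],"gripper": -1},{"xyz": [0,-0.2,0],"turn": [0,0,0],"gripper": -1},{"xyz": [0,-0.2,0],"turn": [0,0,0],"gripper": -1},{"xyz": [0,-0.2,0],"turn": [0,0,0],"gripper": -1},{"xyz": [0,-0.35,0],"turn": [0,0,0],"gripper": -1},{"xyz": [0,-0.35,0],"turn": [0,0,0],"gripper": -1},{"xyz": [0,-0.35,0],"turn": [0,0,0],"gripper": -1},{"xyz": [0,-0.35,0],"turn": [0,0,0],"gripper": -1},{"xyz": [0,-0.35,0],"turn": [0,0,0],"gripper": -1},{"xyz": [0,-0.5,0],"turn": [0,0,0],"gripper": -1},{"xyz": [0,-0.6,0],"turn": [0,0,0],"gripper": -1},{"xyz": [0,-0.6,0],"turn": [0,0,0],"gripper": -1},{"xyz": [0,-0.6,0],"turn": [0,0,0],"gripper": -1},{"xyz": [0,-0.5,0],"turn": [0,0,0],"gripper": -1},{"xyz": [0,0,0],"turn": [0,0,0],"gripper": -1}])

```text
time_s: 30.82
position: [0.5129, -0.0554, 0.0408]
tool_rot: [[0.998, -0.061, 0.009], [-0.06, -0.998, -0.006], [0.009, 0.006, -1.0]]
ft_force: [-0.8, 4.4, 8.0]
grip_width: 0.0616
```

```bash
python3 - <<'E'
from h import *
im,d,i=grab('top'); W=cloud(d,i); P=W.reshape(-1,3)
Q=P[(P[:,0]>.43)&(P[:,0]<.56)&(P[:,1]>-.44)&(P[:,1]<-.24)&(P[:,2]>.035)&(P[:,2]<.09)]; rect('large',Q)
im,d,i=grab('scene'); W=cloud(d,i); P=W.reshape(-1,3); save('s5.png',im[150:,60:400])
Q=P[(P[:,0]>.45)&(P[:,0]<.57)&(P[:,1]>-.2)&(P[:,1]<0.0)&(P[:,2]<.085)]
for z in np.arange(0.002,.08,.008):
    q=Q[abs(Q[:,2]-z)<.004]; print(round(z*1000),len(q),end=' ')
E
```

```text
large 1439 [ 490.1 -358.7] [130.6  71.6] 85.8 z [62.6 67.4 73.6]
2 1152 10 123 18 101 26 109 34 125 42 137 50 148 58 880 66 91 74 66
```

View pics/s5.png

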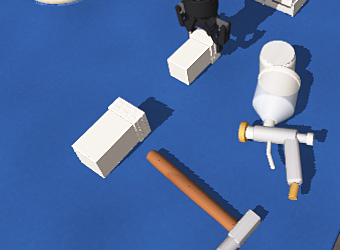

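Scene crop: the medium pot is out (195, 58) and held at its collar; the large one stays in place (110, 140), hammer and gun untouched. Release and tilt for the regrasp.

Emit:
step_arm(steps=[{"xyz": [0,0,0],"turn": [0,0,0],"gripper": 1},{"xyz": [0,0,0],"turn": [0,0,0],"gripper": 1},{"xyz": [0,0,0],"turn": [0,0,0],"gripper": 1},{"xyz": [0,0,0],"turn": [0,0,0],"gripper": 1},{"xyz": [0,0,0],"turn": [0,0,0],"gripper": 1},{"xyz": [0,0,-0.5],"turn": [0,0,0],"gripper": 1},{"xyz": [0,0,-0.8],"turn": [0,0,0],"gripper": 1},{"xyz": [0,0.8,-0.8],"turn": [0,0,0],"gripper": 1},{"xyz": [0,0.8,-0.4],"turn": [0,0,0],"gripper": 1},{"xyz": [0,0.5,0],"turn": [0,0,0],"gripper": 1}])

```text
time_s: 31.75
position: [0.5084, -0.1429, 0.1425]
tool_rot: [[0.998, -0.064, 0.015], [-0.064, -0.998, -0.012], [0.016, 0.011, -1.0]]
ft_force: [-0.0, 0.2, -0.4]
grip_width: 0.0854
```

Emit:
step_arm(steps=[{"xyz": [0,0,0],"turn": [0.98,0,0],"gripper": 1},{"xyz": [0,0,0],"turn": [0.98,0,0],"gripper": 1},{"xyz": [0,0,0],"turn": [0.98,0,0],"gripper": 1},{"xyz": [0,0,0],"turn": [0.98,0,0],"gripper": 1},{"xyz": [0,0,0],"turn": [0.98,0,0],"gripper": 1},{"xyz": [0,0,0],"turn": [0.98,0,0],"gripper": 1},{"xyz": [0,0,0],"turn": [0.98,0,0],"gripper": 1},{"xyz": [0,0,0],"turn": [0.98,0,0],"gripper": 1},{"xyz": [0,0,0],"turn": [0.98,0,0],"gripper": 1},{"xyz": [0,0,0],"turn": [0.98,0,0],"gripper": 1},{"xyz": [0,0,0],"turn": [0,0,0],"gripper": 1}])

```text
time_s: 32.67
position: [0.5068, -0.1414, 0.1373]
tool_rot: [[0.998, -0.042, 0.051], [-0.066, -0.709, 0.702], [0.007, -0.704, -0.71]]
ft_force: [-0.9, 0.4, 0.1]
grip_width: 0.0855
```

```bash
python3 - <<'E'
from h import *
s=env.observe(); print(np.round(s['q'],1)); pot('w4',(.44,.58),(-.2,.0)); print(rel([.507,-.13,.032]))
E
```

```text
[-43.6  35.7  83.1  33.   92.8 -47.9]
pot 9368 [ 509.5 -102.8] [114.8  63.3] 85.4 z [52.8 55.4 62.5]
-164 x [517.8 530.4] z 52.5
-158 x [478.5 530.7] z 52.9
-152 x [478.3 530.4] z 53.4
-146 x [478.7 531.2] z 53.7
-140 x [479.5 531.9] z 54.1
-134 x [479.6 532.8] z 54.2
-128 x [480.5 533.9] z 54.4
-122 x [480.8 534.1] z 54.6
-116 x [481.6 534.4] z 54.9
-110 x [482.3 534.9] z 55.3
-104 x [482.6 535.7] z 55.5
-98 x [483.5 536.2] z 55.8
-92 x [483.7 536.9] z 56.1
-86 x [484.6 537.6] z 56.5
-80 x [484.9 541.6] z 56.9
-74 x [481.7 542.1] z 60.8
-68 x [482. 543.] z 61.8
-62 x [482.  543.5] z 61.7
-56 x [483.1 543.9] z 62.3
-50 x [483.1 543.9] z 62.1
-44 x [484.  521.2] z 61.9
[-1.5 66.3 83.1]
```

Emit:
step_arm(squeeze=40, steps=[{"xyz": [-0.03,0.33,0.41],"turn": [0,0.17,0.17],"gripper": 1},{"xyz": [0,0.33,0.41],"turn": [0,0,0],"gripper": 1},{"xyz": [0,0.33,0.41],"turn": [0,0,0],"gripper": 1},{"xyz": [0,0.33,0.41],"turn": [0,0,0],"gripper": 1},{"xyz": [0,0.35,0.43],"turn": [0,0,0],"gripper": 1},{"xyz": [0,0,0],"turn": [0,0,0],"gripper": 1},{"xyz": [0,0,0],"turn": [0,0,0],"gripper": -1},{"xyz": [0,0,0],"turn": [0,0,0],"gripper": -1},{"xyz": [0,0,0],"turn": [0,0,0],"gripper": -1},{"xyz": [0,0,0],"turn": [0,0,0],"gripper": -1},{"xyz": [0,0,0],"turn": [0,0,0],"gripper": -1},{"xyz": [0,0,0],"turn": [0,0,0],"gripper": -1},{"xyz": [0,0,0],"turn": [0,0,0],"gripper": -1}])

```text
time_s: 33.8
position: [0.5082, -0.1302, 0.0344]
tool_rot: [[0.997, -0.051, 0.066], [-0.082, -0.712, 0.697], [0.012, -0.7, -0.714]]
ft_force: [-0.9, -0.4, 7.1]
grip_width: 0.0538
```

```bash
python3 - <<'E'
from h import *; from kin import *
plan(85,2.9,(.508,.205),.2,87)
s=env.observe(); R0=np.array(s['tool_rot']); R2=np.load('/tmp/R1.npy'); np.save('/tmp/R3.npy',R2)
rv=Ro.from_matrix(R0.T@R2).as_rotvec()
if rv[2]<0: rv=rv*(1-2*np.pi/np.linalg.norm(rv))
print(rv.round(3)); q=s['q']
for p,t in (([.51,.0,.2],0),([.51,0,.2],.5),([.51,0,.2],1),([.508,.205,.2],1),([.508,.205,.09],1)):
    q,e=ik(p,R0@Ro.from_rotvec(rv*t).as_matrix(),q); print(q.round(0),round(e,3))
print(rel([.51,0,.2]))
E
```

```text
tool z after [ 0.034  0.747 -0.664] turn [-0.054 -0.108  3.115] rows 44 each [-0.015 -0.031  0.885]
pos [ 0.50823683 -0.13016999  0.03443112] shift now (mm) [ -25.9 -354.6  115.6]
[-0.054 -0.108  3.115]
[-32.  26.  89.  39.  89. -37.] 0.0
[-31.  27.  88.  38.  92.  53.] 0.0
[-32.  28.  88.  41.  92. 141.] 0.0
[-10.  25.  93.  50.  77. 153.] 0.0
[-10.  35. 100.  54.  67. 139.] 0.0
[  -7.  -208.7  -27.2]
```

Emit:
step_arm(steps=[{"xyz": [0,-0.4,-0.3],"turn": [0,0,0],"gripper": -1},{"xyz": [-0.03,-0.8,-0.1],"turn": [0,0,0],"gripper": -1},{"xyz": [-0.03,-0.8,-0.1],"turn": [0,0,0],"gripper": -1},{"xyz": [-0.03,-0.8,-0.1],"turn": [0,0,0],"gripper": -1},{"xyz": [-0.03,-0.8,-0.1],"turn": [0,0,0],"gripper": -1},{"xyz": [-0.03,-0.8,0],"turn": [0,0,0],"gripper": -1},{"xyz": [-0.03,-0.8,0],"turn": [0,0,0],"gripper": -1},{"xyz": [0,0,0],"turn": [0,0,0.97],"gripper": -1},{"xyz": [0,0,0],"turn": [0,0,0.97],"gripper": -1},{"xyz": [0,0,0],"turn": [0,0,0.97],"gripper": -1},{"xyz": [0,0,0],"turn": [0,0,0.97],"gripper": -1},{"xyz": [0,0,0],"turn": [0,0,0.97],"gripper": -1},{"xyz": [0,0,0],"turn": [0,0,0.97],"gripper": -1},{"xyz": [0,0,0],"turn": [0,0,0.97],"gripper": -1},{"xyz": [0,0,0],"turn": [0,0,0.97],"gripper": -1},{"xyz": [0,0,0],"turn": [0,0,0.97],"gripper": -1},{"xyz": [0,0,0],"turn": [0,0,0.97],"gripper": -1},{"xyz": [0,0,0],"turn": [0,0,0.97],"gripper": -1},{"xyz": [0,0,0],"turn": [0,0,0.97],"gripper": -1},{"xyz": [0,0,0],"turn": [0,0,0.97],"gripper": -1}])

```text
time_s: 35.47
position: [0.5096, -0.0009, 0.1992]
tool_rot: [[0.484, -0.872, 0.066], [-0.648, -0.307, 0.697], [-0.588, -0.38, -0.714]]
ft_force: [-0.3, 0.6, -0.6]
grip_width: 0.0538
```

Emit:
step_arm(steps=[{"xyz": [0,0,0],"turn": [0,0,0.97],"gripper": -1},{"xyz": [0,0,0],"turn": [0,0,0.97],"gripper": -1},{"xyz": [0,0,0],"turn": [0,0,0.97],"gripper": -1},{"xyz": [0,0,0],"turn": [0,0,0.97],"gripper": -1},{"xyz": [0,0,0],"turn": [0,0,0.97],"gripper": -1},{"xyz": [0,0,0],"turn": [0,0,0.97],"gripper": -1},{"xyz": [0,0,0],"turn": [0,0,0.97],"gripper": -1},{"xyz": [0,0,0],"turn": [0,0,0.97],"gripper": -1},{"xyz": [0,0,0],"turn": [0,0,0.97],"gripper": -1},{"xyz": [0,0,0],"turn": [0,0,0.97],"gripper": -1},{"xyz": [0,0,0],"turn": [0,0,0.97],"gripper": -1},{"xyz": [0,0,0],"turn": [0,0,0.97],"gripper": -1},{"xyz": [0,0,0],"turn": [0,0,0.97],"gripper": -1},{"xyz": [0,0,0],"turn": [0,0,0.97],"gripper": -1},{"xyz": [0,0,0],"turn": [0,0,0.97],"gripper": -1},{"xyz": [0,0,0],"turn": [0,0,0.97],"gripper": -1},{"xyz": [0,0,0],"turn": [0,0,0.97],"gripper": -1},{"xyz": [0,0,0],"turn": [0,0,0.97],"gripper": -1},{"xyz": [0,0,0],"turn": [0,0,0.97],"gripper": -1},{"xyz": [0,0,0],"turn": [0,0,0],"gripper": -1}])

```text
time_s: 37.13
position: [0.5096, -0.0009, 0.1992]
tool_rot: [[-0.821, -0.567, 0.066], [-0.369, 0.615, 0.697], [-0.436, 0.548, -0.714]]
ft_force: [0.3, -0.3, -0.9]
grip_width: 0.0538
```

```bash
python3 - <<'E'
from h import *
print(np.round(env.observe()['q'],0),rel([.508,.203,.21],np.load('/tmp/R3.npy')),np.load('/tmp/R3.npy').round(3).tolist())
E
```

```text
[-32.  26.  89.  39.  89. 106.] (array([-78.5, 132.2, 134.4]), array([-0.078,  0.01 ,  0.631])) [[-0.999, 0.023, 0.034], [0.041, 0.663, 0.747], [-0.005, 0.748, -0.664]]
```

Emit:
step_arm(steps=[{"xyz": [0,0,0],"turn": [-0.12,0.016,0.98],"gripper": -1},{"xyz": [0,0,0],"turn": [-0.12,0.016,0.98],"gripper": -1},{"xyz": [0,0,0],"turn": [-0.12,0.016,0.98],"gripper": -1},{"xyz": [0,0,0],"turn": [-0.12,0.016,0.98],"gripper": -1},{"xyz": [0,0,0],"turn": [-0.12,0.016,0.98],"gripper": -1},{"xyz": [0,0,0],"turn": [-0.12,0.016,0.98],"gripper": -1},{"xyz": [0,0,0],"turn": [-0.12,0.016,0.98],"gripper": -1},{"xyz": [0,0,0],"turn": [-0.12,0.016,0.98],"gripper": -1},{"xyz": [0.04,0.6,0.6],"turn": [0,0,0],"gripper": -1},{"xyz": [0.04,0.6,0.6],"turn": [0,0,0],"gripper": -1},{"xyz": [0.04,0.6,0.6],"turn": [0,0,0],"gripper": -1},{"xyz": [0.04,0.6,0.6],"turn": [0,0,0],"gripper": -1},{"xyz": [0.04,0.6,0.6],"turn": [0,0,0],"gripper": -1},{"xyz": [0.04,0.6,0.6],"turn": [0,0,0],"gripper": -1},{"xyz": [0,0,0],"turn": [0,0,0],"gripper": -1}])

```text
time_s: 38.38
position: [0.5057, 0.2072, 0.2117]
tool_rot: [[-0.999, 0.011, 0.03], [0.03, 0.663, 0.748], [-0.012, 0.748, -0.663]]
ft_force: [-0.4, -0.2, -1.5]
grip_width: 0.0536
```

```bash
python3 - <<'E'
from h import *
print(np.round(env.observe()['q'],0),rel([.507,.203,.105],np.load('/tmp/R3.npy')))
E
```

```text
[-10.  24.  93.  49.  78. 154.] (array([ -0.1, -82.7,  67.6]), array([ 0.   , -0.004,  0.012]))
```

Emit:
step_arm(steps=[{"xyz": [0,-0.41,0.34],"turn": [0,0,0.15],"gripper": -1},{"xyz": [0,-0.41,0.34],"turn": [0,0,0],"gripper": -1},{"xyz": [0,-0.41,0.34],"turn": [0,0,0],"gripper": -1},{"xyz": [0,-0.41,0.34],"turn": [0,0,0],"gripper": -1},{"xyz": [0,-0.41,0.34],"turn": [0,0,0],"gripper": -1},{"xyz": [0,0,0],"turn": [0,0,0],"gripper": -1},{"xyz": [0,0,0],"turn": [0,0,0],"gripper": -1}])

```text
time_s: 38.97
position: [0.5075, 0.1989, 0.1043]
tool_rot: [[-0.999, 0.029, 0.033], [0.044, 0.663, 0.747], [0.0, 0.748, -0.664]]
ft_force: [-0.8, 0.6, -0.3]
grip_width: 0.0536
```

Emit:
step_arm(steps=[{"xyz": [0,-0.05,0.045],"turn": [0,0,0],"gripper": -1},{"xyz": [0,-0.05,0.045],"turn": [0,0,0],"gripper": -1},{"xyz": [0,0,0],"turn": [0,0,0],"gripper": -1},{"xyz": [0,0,0],"turn": [0,0,0],"gripper": -1}])

```text
time_s: 39.3
position: [0.5076, 0.1991, 0.0993]
tool_rot: [[-0.999, 0.029, 0.034], [0.044, 0.663, 0.747], [-0.001, 0.748, -0.664]]
ft_force: [0.6, -0.6, -1.0]
grip_width: 0.0533
```

Emit:
step_arm(steps=[{"xyz": [0,-0.03,0.027],"turn": [0,0,0],"gripper": -1},{"xyz": [0,-0.03,0.027],"turn": [0,0,0],"gripper": -1},{"xyz": [0,0,0],"turn": [0,0,0],"gripper": -1}])

```text
time_s: 39.55
position: [0.5084, 0.1991, 0.0971]
tool_rot: [[-0.999, 0.028, 0.036], [0.045, 0.662, 0.748], [-0.003, 0.749, -0.662]]
ft_force: [0.3, -2.0, 11.9]
grip_width: 0.054
```

Contact (12 N). Release and retreat.

Emit:
step_arm(steps=[{"xyz": [0,0,0],"turn": [0,0,0],"gripper": 1},{"xyz": [0,0,0],"turn": [0,0,0],"gripper": 1},{"xyz": [0,0,0],"turn": [0,0,0],"gripper": 1},{"xyz": [0,0,0],"turn": [0,0,0],"gripper": 1},{"xyz": [0,0,0],"turn": [0,0,0],"gripper": 1},{"xyz": [0,0,-0.5],"turn": [0,0,0],"gripper": 1},{"xyz": [0,0,-0.8],"turn": [0,0,0],"gripper": 1},{"xyz": [0,0,-0.9],"turn": [0,0,0],"gripper": 1},{"xyz": [0,0,-0.9],"turn": [0,0,0],"gripper": 1},{"xyz": [0,0,-0.9],"turn": [0,0,0],"gripper": 1},{"xyz": [0,0,-0.9],"turn": [0,0,0],"gripper": 1},{"xyz": [0,0,-0.9],"turn": [0,0,0],"gripper": 1},{"xyz": [0,0,0],"turn": [0,0,0],"gripper": 1},{"xyz": [0,0,0],"turn": [0,0,0],"gripper": 1}])

```text
time_s: 40.72
position: [0.5001, 0.0248, 0.25]
tool_rot: [[-0.999, 0.03, 0.036], [0.047, 0.664, 0.746], [-0.002, 0.747, -0.665]]
ft_force: [-0.7, 0.3, -0.4]
grip_width: 0.0851
```

```bash
python3 - <<'E'
from h import *
im,d,i=grab('top'); W=cloud(d,i); P=W.reshape(-1,3); save('top2.png',im)
def B(n,x0,x1,y0,y1,z0,z1):
    Q=P[(P[:,0]>x0)&(P[:,0]<x1)&(P[:,1]>y0)&(P[:,1]<y1)&(P[:,2]>z0)&(P[:,2]<z1)]; rect(n,Q) if len(Q)>9 else print(n,'none')
B('small',.55,.65,.15,.26,.105,.13); B('med',.46,.555,.15,.26,.115,.15)
B('refs',.55,.65,.28,.38,.105,.13); B('refm',.46,.555,.28,.38,.115,.15); B('refl',.37,.46,.28,.39,.13,.16)
B('large',.43,.56,-.44,-.24,.035,.09)
E
```

```text
small 361 [595.4 208.2] [44.4 44.9] 88.1 z [109.6 113.2 116.5]
med 580 [508.3 204.3] [55.  54.4] 87.0 z [124.3 128.5 131.1]
refs 361 [601.  331.1] [45.6 45. ] 88.3 z [109.6 113.5 116.7]
refm 594 [512.6 331.9] [55.4 54.2] 86.8 z [122.7 128.3 131.3]
refl 884 [424.6 337. ] [66.3 64.1] 86.9 z [139.3 143.5 146. ]
large 1304 [ 491.2 -360.5] [129.6  71.1] 87.3 z [62.7 67.3 73.1]
```

View pics/top2.png

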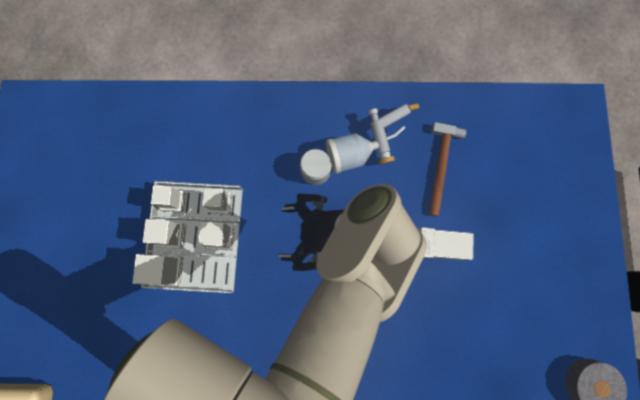

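Final top view: small (215, 198) and medium (213, 233) stand in front of their own refs. The large pot, gun, hammer and can look unmoved, and the arm is clear above. Heights match the refs, so I'm handing in.

```bash
python3 -c "
from rig import order; print(order.close_job())"
```

```text
the job is handed in; nothing more can be done
None
```

I pulled the small and medium pots out of the nest and stood each one mouth down in the rack, in front of the pot of its own size. I then handed the job in at about 41 s; the hand-in gives no verdict.

**First try at the small pot:** I held it at a tool angle that ran into the wrist joint limits, so it stopped short of the floor. I lifted it out, turned it round, and set it down from the open end of the rack instead.

**Last checks, from the top camera's depth data:**

| Pot | Base height | Its ref pot's base height | Sideways from row line | Along row from rack middle |
|---|---|---|---|---|
| Small | 113.2 mm | 113.5 mm | about 1 mm | about −66 mm |
| Medium | 128.5 mm | 128.3 mm | about 1 mm | about −70 mm |

- **Upright and flat:** both bases are level with their ref pots, so the mouths sit on the rack floor.
- **Other pots:** the three ref pots moved less than 1 mm, within measuring error. The large pot's mouth stayed within a few millimetres of where it started.
- **Spray gun, can and hammer:** these look unmoved in the last picture; I did not re-measure them.
- **Arm:** the gripper is open and touching nothing.

No check failed or disagreed at the end.

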